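# Set up the still life for the drawing class

### The job

Set up the still life: first clear every squat ink jar off the white drawing sheet and stand it upright in the aluminium tray. Then take the wooden forms from the rack and gently stand each one upright on its narrow foot in the middle of a plinth top, one form to a plinth (any plinth), making sure it stays still once let go; last of all, push the lamp's switch lever fully over to on. Leave everything else on the table alone.

Things in the scene. Friction and masses are not known exactly. Their poses are not given: they have to be found in the camera images.
- plinth_low_top (a point): Centre of the flat top of a fixed square plywood plinth, 50 x 50 mm, 30 mm high; z up, sides along x and y. The three plinths stand in a row 140 mm apart along the far side of the white sheet (in any order of height).
- plinth_mid_top (a point): Centre of the flat top of a fixed square plywood plinth, 50 x 50 mm, 50 mm high; z up, sides along x and y. The three plinths stand in a row 140 mm apart along the far side of the white sheet (in any order of height).
- plinth_high_top (a point): Centre of the flat top of a fixed square plywood plinth, 50 x 50 mm, 75 mm high; z up, sides along x and y. The three plinths stand in a row 140 mm apart along the far side of the white sheet (in any order of height).
- sheet: Fixed sheet of white drawing paper, 250 (x) x 460 (y) mm, flat on the table with no thickness to speak of; origin at its centre. The plinths stand on it 50 mm beyond its centre line (+x side); the ink jars stand on the nearer half.
- rack: Fixed light wooden rack block, 80 (x) x 250 (y) x 30 mm, origin under its centre; three square pockets 28 mm wide and 20 mm deep in a row at y = -85, 0 and 85 mm hold the feet of the forms, their floors 10 mm above the table.
- form_barrel: Turned wooden drawing form, loose, about 0.16 kg, top-heavy; origin under the centre of its foot, z up its axis. Foot: flat disc 20 mm across and 8 mm thick; stem 12 mm thick. It starts upright in a rack pocket. 115 mm tall: a barrel-shaped head 54 mm across from 67 to 115 mm, its side upright from 81 to 101 mm above the foot. May be absent.
- form_cone: Turned wooden drawing form, loose, about 0.16 kg, top-heavy; origin under the centre of its foot, z up its axis. Foot: flat disc 20 mm across and 8 mm thick; stem 12 mm thick. It starts upright in a rack pocket. 130 mm tall: head like a filled funnel, widening from 18 mm across at 52 mm to 54 mm at 105 mm, then straight-sided up to the flat top at 130 mm. May be absent.
- form_drum: Turned wooden drawing form, loose, about 0.16 kg, top-heavy; origin under the centre of its foot, z up its axis. Foot: flat disc 20 mm across and 8 mm thick; stem 12 mm thick. It starts upright in a rack pocket. 145 mm tall: a drum head 50 mm across from 100 to 145 mm. May be absent.
- jar1: Squat closed ink jar, loose, dark steel with a black lid, 52 mm across (lid 48 mm, top 14 mm) and 60 mm tall, about 0.18 kg; origin under its centre. It starts on the near half of the white sheet. May be absent.
- jar2: Squat closed ink jar, loose, dark steel with a black lid, 52 mm across (lid 48 mm, top 14 mm) and 60 mm tall, about 0.18 kg; origin under its centre. It starts on the near half of the white sheet. May be absent.
- jar3: Squat closed ink jar, loose, dark steel with a black lid, 52 mm across (lid 48 mm, top 14 mm) and 60 mm tall, about 0.18 kg; origin under its centre. It starts on the near half of the white sheet. May be absent.
- tray: Fixed open aluminium tray, 120 (x) x 250 (y) mm, rim 30 mm above the table, walls 4 mm, floor 4 mm thick; origin under its centre. Wide enough for three jars side by side along y. Tray and rack stand one on each side, nearer the robot; which is where varies.
- lamp_switch (a joint): Toggle lever of the lamp's switch box: 0 = off (leaning to the box's -x side), 1.0 = fully on (leaning to its +x side). Moves with a light push and stays where it is left.
- lamp_switch_tip (a point): Tip of the black switch lever, a knob 26 mm across on a 10 mm rod; 70 mm from the hinge, which lies on the box's centre line 22 mm above the table.
- lamp_switch_base: Fixed grey switch box between rack and tray, 70 (x) x 50 (y) x 25 mm, origin under its centre. The lever swings in its x-z plane from -x to +x. Its +x points to the robot's left (world +y) within about 0.4 rad.
- eraser: White eraser 50 x 24 x 14 mm, between two plinths. Bystander: leave it alone.
- sharpener: Pencil sharpener, dark steel block 35 x 30 x 25 mm, between two plinths. Bystander: leave it alone.
- tape: Cardboard ring of tape, 90 mm across, 25 mm high, beside the sheet. Bystander: leave it alone.
- mug: White mug, 76 mm across, 85 mm high. Bystander: leave it alone.
- flask: Tall steel drinking flask, 66 mm across, 200 mm high. Bystander: leave it alone.
- marker: Marker pen, 140 mm long, 18 mm thick, lying. Bystander: leave it alone.
- plinth_low: The plinth under the top point of the same name; origin under its centre.
- plinth_mid: The plinth under the top point of the same name; origin under its centre.
- plinth_high: The plinth under the top point of the same name; origin under its centre.
Mind the look-alikes: they are no part of the job. Leave any turquoise look-alike of the plinth_low alone. What is shaped like the jar1 but orange is not meant.

How it is judged (in metres and radians):
On the way, in this order (a step that is already met when the one before it is completed fails the run):
1. all ink jars stand upright in the tray (x of jar1 in the frame of tray between -0.035 and 0.035 m and y of jar1 in the frame of tray between -0.1 and 0.1 m and z of each of jar1, jar2, jar3 in the frame of tray below 0.012 m and angle between each of jar1, jar2, jar3's own z axis and vertical below 0.1 rad and linear speed of each of jar1, jar2, jar3 below 0.02 m/s and x of jar2 in the frame of tray between -0.035 and 0.035 m and y of jar2 in the frame of tray between -0.1 and 0.1 m and x of jar3 in the frame of tray between -0.035 and 0.035 m and y of jar3 in the frame of tray between -0.1 and 0.1 m), for 0.2 s.
2. every form stands still and released on a plinth of its own (((horizontal distance between form_barrel and plinth_low_top below 0.012 m and z of form_barrel in the frame of plinth_low_top between -0.003 and 0.004 m) or (horizontal distance between form_barrel and plinth_mid_top below 0.012 m and z of form_barrel in the frame of plinth_mid_top between -0.003 and 0.004 m) or (horizontal distance between form_barrel and plinth_high_top below 0.012 m and z of form_barrel in the frame of plinth_high_top between -0.003 and 0.004 m)) and angle between each of form_barrel, form_cone, form_drum's own z axis and vertical below 0.06 rad and linear speed of each of form_barrel, form_cone, form_drum below 0.01 m/s and angular speed of each of form_barrel, form_cone, form_drum below 0.1 rad/s and contact force between each of form_barrel, form_cone, form_drum and the fingers below 0.05 N and ((horizontal distance between form_cone and plinth_low_top below 0.012 m and z of form_cone in the frame of plinth_low_top between -0.003 and 0.004 m) or (horizontal distance between form_cone and plinth_mid_top below 0.012 m and z of form_cone in the frame of plinth_mid_top between -0.003 and 0.004 m) or (horizontal distance between form_cone and plinth_high_top below 0.012 m and z of form_cone in the frame of plinth_high_top between -0.003 and 0.004 m)) and ((horizontal distance between form_drum and plinth_low_top below 0.012 m and z of form_drum in the frame of plinth_low_top between -0.003 and 0.004 m) or (horizontal distance between form_drum and plinth_mid_top below 0.012 m and z of form_drum in the frame of plinth_mid_top between -0.003 and 0.004 m) or (horizontal distance between form_drum and plinth_high_top below 0.012 m and z of form_drum in the frame of plinth_high_top between -0.003 and 0.004 m))), for 0.8 s.
3. the lamp switch is on (value of joint lamp_switch above 0.85 rad), for 0.2 s.
At the end, for the whole second after the job is handed in: Every jar present stands upright on the tray floor at rest; every form present stands upright (within 0.06 rad) on a plinth top, foot centre within 12 mm of the plinth's centre, released and still; the lamp lever is past 0.85 rad (all of step 1 and all of step 2 and value of joint lamp_switch above 0.85 rad); the robot touches nothing.
It fails at once if a bystander was pushed more than 40 mm (distance of any of eraser, sharpener, tape, mug, flask, marker from where it was at the start of the episode above 0.04 m).
It fails at once if a form was banged down on a plinth (over 40 N) (contact force between any of form_barrel, form_cone, form_drum and plinth_low above 40 N or contact force between any of form_barrel, form_cone, form_drum and plinth_mid above 40 N or contact force between any of form_barrel, form_cone, form_drum and plinth_high above 40 N).
It fails at once if a form was dropped on a plinth: falling freely at over 0.35 m/s (a drop of some 6 mm) onto or beside a plinth top ((contact force between form_barrel and the fingers below 0.5 N and linear speed of form_barrel above 0.35 m/s and horizontal distance between form_barrel and plinth_low_top below 0.03 m and z of form_barrel in the frame of plinth_low_top above -0.005 m) or (contact force between form_barrel and the fingers below 0.5 N and linear speed of form_barrel above 0.35 m/s and horizontal distance between form_barrel and plinth_mid_top below 0.03 m and z of form_barrel in the frame of plinth_mid_top above -0.005 m) or (contact force between form_barrel and the fingers below 0.5 N and linear speed of form_barrel above 0.35 m/s and horizontal distance between form_barrel and plinth_high_top below 0.03 m and z of form_barrel in the frame of plinth_high_top above -0.005 m) or (contact force between form_cone and the fingers below 0.5 N and linear speed of form_cone above 0.35 m/s and horizontal distance between form_cone and plinth_low_top below 0.03 m and z of form_cone in the frame of plinth_low_top above -0.005 m) or (contact force between form_cone and the fingers below 0.5 N and linear speed of form_cone above 0.35 m/s and horizontal distance between form_cone and plinth_mid_top below 0.03 m and z of form_cone in the frame of plinth_mid_top above -0.005 m) or (contact force between form_cone and the fingers below 0.5 N and linear speed of form_cone above 0.35 m/s and horizontal distance between form_cone and plinth_high_top below 0.03 m and z of form_cone in the frame of plinth_high_top above -0.005 m) or (contact force between form_drum and the fingers below 0.5 N and linear speed of form_drum above 0.35 m/s and horizontal distance between form_drum and plinth_low_top below 0.03 m and z of form_drum in the frame of plinth_low_top above -0.005 m) or (contact force between form_drum and the fingers below 0.5 N and linear speed of form_drum above 0.35 m/s and horizontal distance between form_drum and plinth_mid_top below 0.03 m and z of form_drum in the frame of plinth_mid_top above -0.005 m) or (contact force between form_drum and the fingers below 0.5 N and linear speed of form_drum above 0.35 m/s and horizontal distance between form_drum and plinth_high_top below 0.03 m and z of form_drum in the frame of plinth_high_top above -0.005 m)).
Of form_barrel, form_cone, form_drum only 2 to 3 are there at a start; the rules pass over those that are not, and their reading is None.
Of jar1, jar2, jar3 only 2 to 3 are there at a start; the rules pass over those that are not, and their reading is None.
At some moment in a run one of jar1, jar2, jar3 may be knocked a few centimetres aside while the robot is not near it.
It also fails if it takes over 210 s, if anything falls off the work surface, if the arm or the gripper's body presses on something with over 40 N, if the wrist force passes 120 N, or if a joint passes its speed limit or range.

### The arm

A 6-joint arm with a two-finger parallel gripper is mounted at the origin on the work surface. World frame = base frame: x ahead of the robot, y to its left, z up, the work surface at z = 0. Lengths are in m, angles in degrees, forces in N, time in s.
With the tool pointing down it reaches from about 0.4 to 0.825 m from the base axis. Payload 7 kg.
Tool frame: the origin (TCP) lies on the centre line of the jaws, within the pads' length; the fingertips stand 11 mm ahead of it and the grasp point (between the pads) lies 8 mm behind it; z points along the fingers, y is the direction in which the jaws open and shut (so a half turn about z gives the same grasp; the last joint's range is limited). The gripper opens to 88 mm and grips with 3 to 60 N. Pads are 19 mm wide; open, the fingers measure 130 mm over their backs; the gripper's body (78 mm by 193 mm) begins 47 mm behind the grasp point.
Start: joints at [90.418, 20.546, 0.682, 0, -70.136, -16.507], TCP at [0.187, 0.649, 0.238] pointing down, gripper open.
Joint ranges: [-176.03, 176.03], [-82.01, 121.73], [-58.28, 71.71], [-173.87, 95.51], [-174.79, -0.11], [-173.66, 173.66]. Speed limits (degrees/s): [136.94, 136.94, 172.46, 180, 180, 180].

### API

Orientations are given as [roll, pitch, yaw] about the fixed x, y, z axes, in that order (R = Rz(yaw) Ry(pitch) Rx(roll)).
In Python, from plant import ctrl, cams, order gives the robot as it stands.
- The arm moves only by the tool jog_arm, never from a script. Its argument "motion" is a list of rows, each an object with "offset": the shift along the tool's x, y, z in mm, a list of three; "roll": the turn about the tool's z in rad; "hand": the finger opening in mm, from 0 to 87.6. A call has 1 to 20 rows; each row is the pose to reach, as a shift and turn from the pose commanded when the call began, along the tool's axes at that moment; what a row does not reach only later rows make up. A row lasts 1/12 s, in which the tool goes at most 41.7 mm and 7.16 degrees, less where a joint would pass 70% of its speed; a pose out of reach is approached as far as the arm can. A call with a gripper value outside its range is refused whole. The fingers move at their own pace and stop on an object; the grip force is fixed at half the most. Time passes only in rows, so rows that repeat a pose let the fingers close. It gives the time, the measured TCP pose, the force and the opening at its end, in the units of the state.
- ctrl.get_obs(): the state, without advancing time (a new reading comes with each control period).
- cams.snapshot(name): name is "side" or "top" or "wrist"; returns a dict with "img" (384x512x3 uint8, red, green, blue), "K" (3x3 intrinsics, pixels), "cam_to_world" (4x4, takes a point from camera to world coordinates); the wrist camera has in their place "T_tool_cam" (4x4, takes a point from camera to tool coordinates, whose origin is the TCP and whose axes are the flange's). Camera axes: x right, y down, z forward; pixel columns grow to the right and rows downward; lengths in m; the calibration is good to about 2 mm. A picture is of the moment at which its call begins: read the wrist's pose just before it. There is no depth.
- order.close_job(): hands the job in, once; it reports no verdict.
The state is a dict: "clock": time; "joint_pos": joint angles; "qvel": joint speeds; "tau": joint torques, N m; "tool_pos": TCP position; "orientation": TCP orientation; "force": force on the tool from outside, world axes, zero at the start; "moment": the same for the moment, N m; "opening": finger opening in m.
Only numpy, scipy, OpenCV 4.12 (cv2) and the standard library are available. Lean on these libraries where they do the work, as an engineer would, in place of code of your own. Each camera call takes 0.05 s, during which the arm holds its last target. There are 200 camera calls.

## Working session

There is one attempt and no reset: what is moved stays moved. The work goes in short steps, Python scripts to look and compute and a tool call to move; the robot and the scene stay as the last step left them, time stands still between calls to the robot, and variables do not carry over. Pictures are saved under pics/ and viewed, about 12 in all and at most 16, crops included, and the job is handed in when it is done.

Besides the shell and the picture viewer there is one more tool, called after "Emit:" as a command line: name --argument value ..., lists and objects as JSON in quotes. jog_arm: Moves the arm, as the interface text tells. Its arguments: {"type":"object","properties":{"motion":{"type":"array"}},"required":["motion"]}

```bash
mkdir -p pics; ls; python3 - <<'E'
from plant import ctrl,cams,order
import cv2,numpy as np
print(ctrl.get_obs())
for n in("top","side","wrist"):
    s=cams.snapshot(n); cv2.imwrite(f"pics/{n}0.png",s["img"][:,:,::-1]); np.savez(f"pics/{n}0.npz",**s)
    print(n,s["K"].round(1).tolist(),np.round(s.get("cam_to_world",s.get("T_tool_cam")),3).tolist())
a=cv2.imread("pics/top0.png");cv2.imwrite("pics/top0b.png",cv2.resize(a,(800,600),interpolation=cv2.INTER_CUBIC))
a=cv2.imread("pics/side0.png");cv2.imwrite("pics/side0b.png",cv2.resize(a,(800,600),interpolation=cv2.INTER_CUBIC))
E
```

```text
pics
{'clock': 0.0, 'joint_pos': array([ 9.04180964e+01,  2.05922592e+01,  6.34980581e-01, -2.06281231e-02,
       -7.01341890e+01, -1.65072622e+01]), 'qvel': array([-0.0569196 , -0.03016648, -0.00061025,  0.00397263,  0.10226627,
        0.06825095]), 'tau': array([-8.63951955e-04, -5.82716918e+01,  2.93047106e+01,  6.99704289e+00,
        6.87337102e-03, -1.72168834e-04]), 'tool_pos': array([0.18695127, 0.64812341, 0.23662092]), 'orientation': array([ 1.79906792e+02, -7.39944894e-03, -1.60961850e+01]), 'force': array([-1.4179615 ,  0.30120426,  0.13103322]), 'moment': array([-0.01106405,  0.05587703, -0.02107104]), 'opening': 0.08751289449582736}
top [[367.7, 0.0, 256.4], [0.0, 367.7, 190.8], [0.0, 0.0, 1.0]] [[-0.011, -0.993, 0.121, 0.447], [-1.0, 0.012, 0.007, -0.005], [-0.008, -0.121, -0.993, 0.991], [0.0, 0.0, 0.0, 1.0]]
side [[357.0, 0.0, 251.2], [0.0, 357.0, 192.1], [0.0, 0.0, 1.0]] [[-1.0, 0.002, 0.016, 0.534], [-0.009, 0.756, -0.655, 0.678], [-0.013, -0.655, -0.756, 0.864], [0.0, 0.0, 0.0, 1.0]]
wrist [[273.4, 0.0, 251.4], [0.0, 273.4, 190.2], [0.0, 0.0, 1.0]] [[-0.001, -0.963, -0.268, 0.072], [1.0, -0.001, -0.001, -0.0], [0.0, -0.268, 0.963, -0.147], [0.0, 0.0, 0.0, 1.0]]
```

View pics/top0b.png

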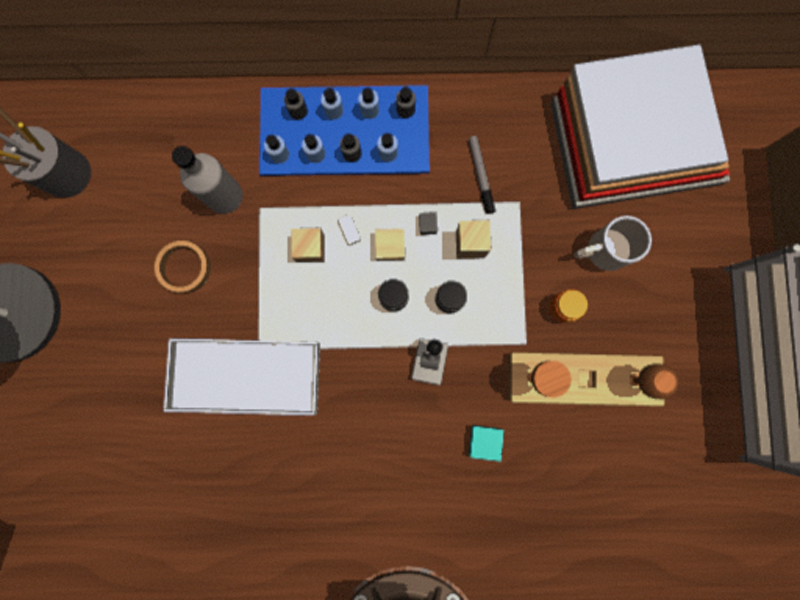

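View pics/side0b.png

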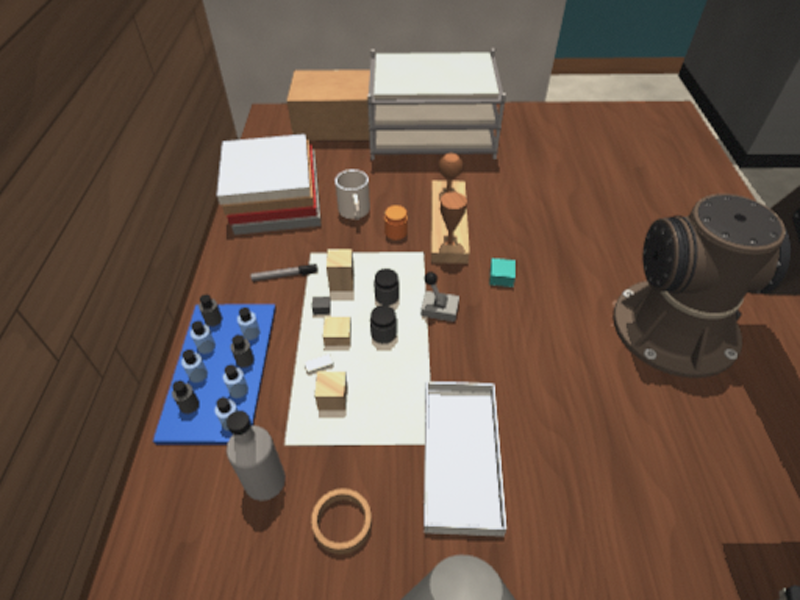

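The top view shows two black jars at (393,295) and (451,297) in 800-px coordinates. The orange look-alike is at (571,305). The cone is in the rack at (552,378) and the barrel at (658,381), with the middle pocket empty. The plinths are at (307,244), (389,244) and (474,238), and the turquoise decoy is at (487,443). The tray is at (242,377) and the switch box at (430,362).

```bash
cat > h.py <<'E'
import numpy as np,cv2
from scipy.spatial.transform import Rotation as Ro
def T_wrist(s,o):
    T=np.eye(4);T[:3,:3]=Ro.from_euler('xyz',o["orientation"],degrees=True).as_matrix();T[:3,3]=o["tool_pos"];return T@s["T_tool_cam"]
def ray(s,uv,T=None):
    T=s["cam_to_world"] if T is None else T
    d=T[:3,:3]@np.linalg.inv(s["K"])@[uv[0],uv[1],1.];return T[:3,3],d/np.linalg.norm(d)
def plane(s,uv,z,T=None):
    o,d=ray(s,uv,T);return o+d*(z-o[2])/d[2]
def tri(r1,r2):
    (o1,d1),(o2,d2)=r1,r2
    a=np.linalg.lstsq(np.c_[d1,-d2],o2-o1,rcond=None)[0];p=o1+a[0]*d1;q=o2+a[1]*d2
    return (p+q)/2,np.linalg.norm(p-q)
def blobs(img,lo,hi,amin=30,box=None):
    m=cv2.inRange(cv2.cvtColor(img,cv2.COLOR_RGB2HSV),np.array(lo),np.array(hi))
    if box:
        k=np.zeros_like(m);x0,y0,x1,y1=box;k[y0:y1,x0:x1]=255;m&=k
    cs=cv2.findContours(m,cv2.RETR_EXTERNAL,cv2.CHAIN_APPROX_NONE)[0]
    return sorted([c for c in cs if cv2.contourArea(c)>=amin],key=lambda c:-cv2.contourArea(c))
def snap(n,name=None):
    from plant import ctrl,cams
    o=ctrl.get_obs();s=cams.snapshot(n);T=T_wrist(s,o) if n=="wrist" else s["cam_to_world"]
    if name: cv2.imwrite(f"pics/{name}.png",s["img"][:,:,::-1])
    return s,T,o
E
python3 - <<'E'
from h import *
t=dict(np.load("pics/top0.npz"));s=dict(np.load("pics/side0.npz"))
def show(tag,c,zs):
    (u,v),(w,h),a=cv2.minAreaRect(c);print(tag,np.round([u,v,w,h,a],1),cv2.contourArea(c),[plane(t,(u,v),z)[:2].round(3).tolist() for z in zs])
for c in blobs(t["img"],(0,0,0),(180,255,60),60,(166,130,336,222)):show("dark",c,(.06,.03))
for c in blobs(t["img"],(18,60,140),(32,255,255),60,(166,130,336,222)):show("yellow",c,(.03,.05,.075))
for c in blobs(t["img"],(0,0,150),(180,60,255),500):show("white",c,(.0,.03))
for c in blobs(t["img"],(18,60,120),(32,255,255),300,(310,210,440,270)):show("rack",c,(.03,))
for c in blobs(t["img"],(5,90,60),(16,255,255),150,(330,225,440,260)):show("forms",c,(.14,.125,.101))
for c in blobs(t["img"],(0,0,110),(180,60,255),60,(255,215,300,250)):show("box",c,(.025,))
for c in blobs(t["img"],(0,0,0),(180,255,50),20,(255,215,300,250)):show("knob",c,(.083,))
b=cv2.resize(t["img"][120:280,230:440],(800,610),interpolation=cv2.INTER_CUBIC)[:600];cv2.imwrite("pics/crop1.png",b[:,:,::-1])
E
```

```text
dark [288. 190.  18.  18.  90.] 254.5 [[0.561, -0.079], [0.565, -0.082]]
dark [251.3 188.8  18.4  17.7  45. ] 251.5 [[0.565, 0.014], [0.569, 0.015]]
yellow [303.5 150.   18.   19.   90. ] 320.5 [[0.672, -0.125], [0.667, -0.123], [0.661, -0.12]]
yellow [248.5 155.5  17.   19.   90. ] 311.0 [[0.659, 0.022], [0.654, 0.021], [0.649, 0.02]]
yellow [197. 155.  18.  14.  90.] 148.0 [[0.662, 0.159], [0.657, 0.156], [0.652, 0.151]]
yellow [188.6 152.1   8.3  19.4  33.7] 85.5 [[0.67, 0.181], [0.665, 0.178], [0.66, 0.173]]
white [219.6 198.  133.1 232.2  88.6] 19283.0 [[0.549, 0.102], [0.546, 0.098]]
white [416.5  71.9  76.5  86.9  80.9] 6140.5 [[0.899, -0.453], [0.885, -0.439]]
white [401.5 152.5  29.7  28.3  45. ] 662.0 [[0.668, -0.397], [0.661, -0.385]]
rack [375.5 242.3  97.6  31.9   1.1] 1471.0 [[0.426, -0.304]]
forms [384.5 242.   34.  109.   90. ] 803.0 [[0.429, -0.291], [0.429, -0.296], [0.428, -0.304]]
forms [347.5 242.5  23.   35.   90. ] 616.0 [[0.429, -0.206], [0.428, -0.21], [0.428, -0.215]]
forms [398.7 243.4  21.5  19.4   4.8] 294.5 [[0.425, -0.323], [0.425, -0.328], [0.424, -0.337]]
box [277. 230.  30.  44.  90.] 396.5 [[0.46, -0.051]]
knob [276.3 223.8   8.5  12.   45. ] 60.0 [[0.475, -0.047]]
```

View pics/crop1.png

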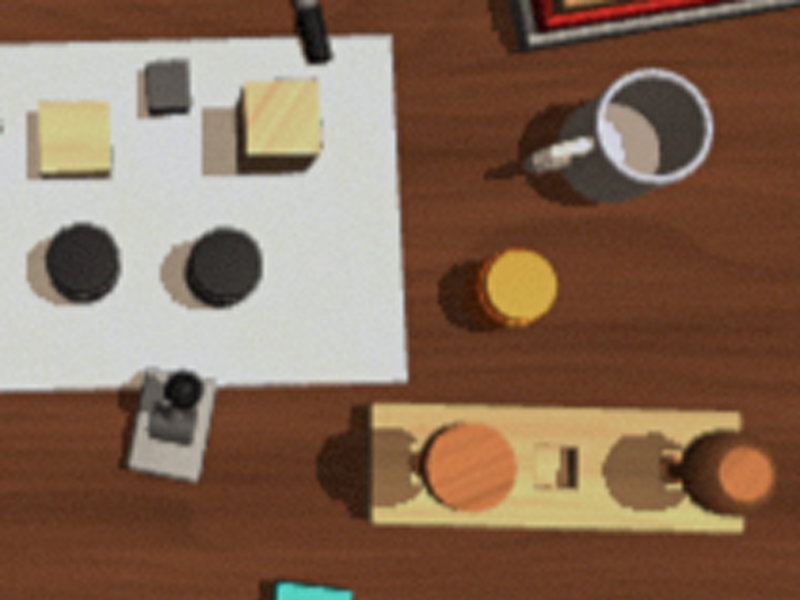

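The crop shows plain black jars at top-image pixels (251,189) and (288,190), which are the ones I want. The orange and turquoise items are look-alikes. The cone (flat top) is at (348,242) and the barrel at (399,243). Next I'll move to an overview pose.

Emit:
jog_arm --motion '[{"offset": [100,110,-60],"roll": -0.28,"hand": 75},{"offset": [508,559,-60],"roll": -0.28,"hand": 75},{"offset": [508,559,-60],"roll": -0.28,"hand": 75},{"offset": [508,559,-60],"roll": -0.28,"hand": 75},{"offset": [508,559,-60],"roll": -0.28,"hand": 75},{"offset": [508,559,-60],"roll": -0.28,"hand": 75},{"offset": [508,559,-60],"roll": -0.28,"hand": 75},{"offset": [508,559,-60],"roll": -0.28,"hand": 75},{"offset": [508,559,-60],"roll": -0.28,"hand": 75},{"offset": [508,559,-60],"roll": -0.28,"hand": 75},{"offset": [508,559,-60],"roll": -0.28,"hand": 75},{"offset": [508,559,-60],"roll": -0.28,"hand": 75},{"offset": [508,559,-60],"roll": -0.28,"hand": 75},{"offset": [508,559,-60],"roll": -0.28,"hand": 75},{"offset": [508,559,-60],"roll": -0.28,"hand": 75},{"offset": [508,559,-60],"roll": -0.28,"hand": 75},{"offset": [508,559,-60],"roll": -0.28,"hand": 75},{"offset": [508,559,-60],"roll": -0.28,"hand": 75},{"offset": [508,559,-60],"roll": -0.28,"hand": 75},{"offset": [508,559,-60],"roll": -0.28,"hand": 75}]'

```text
clock: 1.82
tool_pos: [0.5209, -0.032, 0.297]
orientation: [180.0, 0.1, -0.3]
force: [-0.5, 0.7, 0.1]
opening: 0.0747
```

```bash
python3 - <<'E'
from h import *
s,T,o=snap("wrist","w1");np.savez("pics/w1.npz",T=T,**s)
print(o["tool_pos"],o["orientation"],o["joint_pos"].round(1))
cv2.imwrite("pics/w1b.png",cv2.resize(s["img"],(800,600),interpolation=cv2.INTER_CUBIC)[:,:,::-1])
E
```

```text
[ 0.52094763 -0.03204615  0.29698683] [ 1.79965762e+02  6.34788706e-02 -2.93757967e-01] [ 18.    4.  -12.9   0.  -73.2  71.7]
```

View pics/w1b.png

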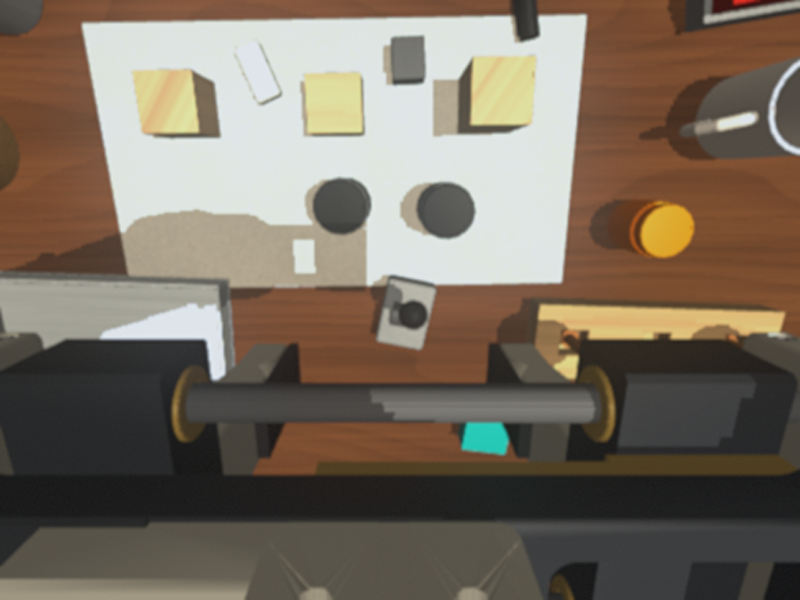

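The wrist view shows jars at (342,206) and (446,211) and plinth tops at (167,100), (334,103) and (503,91). The switch knob is at (412,314) on its box at (406,312). The tray is at the left edge and the rack at the right.

```bash
python3 - <<'E'
from h import *
t=dict(np.load("pics/top0.npz"));s=dict(np.load("pics/side0.npz"));w=dict(np.load("pics/w1.npz"));T=w["T"]
hs=cv2.cvtColor(w["img"],cv2.COLOR_RGB2HSV)
for p in((167,100),(208,105),(334,103),(503,91),(342,206),(446,211),(412,314),(427,300),(390,300)):
    print(p,hs[int(p[1]*.64),int(p[0]*.64)],end=' ')
print()
def ctr(c): return np.array(cv2.minAreaRect(c)[0])
def ec(c): return np.array(cv2.minEnclosingCircle(c)[0]),cv2.minEnclosingCircle(c)[1]
wy=blobs(w["img"],(18,40,165),(35,255,255),200,(60,20,360,95))
ty=blobs(t["img"],(18,60,165),(35,255,255),60,(166,130,336,175))
for n,L in(("w",wy),("t",ty)):
    for c in L: print(n,np.round(cv2.boundingRect(c),1),cv2.contourArea(c),ctr(c).round(1))
wj=blobs(w["img"],(0,0,0),(180,255,80),300,(190,105,320,160))
tj=blobs(t["img"],(0,0,0),(180,255,60),60,(230,170,336,205))
for n,L in(("w",wj),("t",tj)):
    for c in L: print(n,cv2.boundingRect(c),cv2.contourArea(c),np.round(ec(c)[0],1),ec(c)[1], plane({**w,"cam_to_world":T} if n=="w" else t,ec(c)[0],.06).round(4))
k=blobs(w["img"],(0,0,0),(180,255,60),30,(245,180,280,215));print("knob",[(ctr(c),cv2.contourArea(c),plane(w,ctr(c),.083,T)) for c in k])
k2=blobs(t["img"],(0,0,0),(180,255,45),15,(268,212,286,236));print("knob top",[(ctr(c),cv2.contourArea(c)) for c in k2])
print(tri(ray(w,ctr(k[0]),T),ray(t,ctr(k2[0]))))
print("box corners",[plane(w,np.array(p)*.64,.025,T)[:2].round(3).tolist() for p in((388,276),(436,288),(422,350),(377,342))])
E
```

```text
(167, 100) [ 21  98 223] (208, 105) [ 18  77 123] (334, 103) [ 30  72 224] (503, 91) [ 29  78 223] (342, 206) [30  7 78] (446, 211) [45  6 88] (412, 314) [20 12 62] (427, 300) [ 26  21 185] (390, 300) [ 23  20 113] 
w [301  36  42  44] 1672.0 [321.5  57.5]
w [85 44 43 42] 1440.5 [105.7  64.5]
w [193  46  40  41] 1376.0 [212.5  65.7]
w [278  52  15  34] 428.5 [285.   68.5]
t [294 141  20  19] 318.5 [303.5 150. ]
t [240 147  19  18] 298.0 [249.  155.5]
t [190 146  15  19] 141.0 [197. 155.]
t [186 146  12  17] 84.5 [188.6 152.1]
w (201, 116, 33, 33) 554.5 [217.2 132.1] 16.8284912109375 [0.5688 0.0151 0.06  ]
t (279, 181, 19, 19) 254.5 [287.8 189.8] 9.933257102966309 [ 0.5616 -0.0786  0.06  ]
t (242, 179, 19, 20) 251.5 [251.  188.7] 9.736937522888184 [0.5655 0.0151 0.06  ]
knob [(array([263.5, 201. ]), 177.0, array([ 0.47620967, -0.04815829,  0.083     ]))]
knob top [(array([276.75003052, 223.25003052]), 55.0)]
(array([ 0.47619006, -0.04806681,  0.08293234]), np.float64(0.00018878750061593694))
box corners [[0.498, -0.027], [0.485, -0.075], [0.418, -0.062], [0.427, -0.014]]
```

```bash
python3 - <<'E'
from h import *
t=dict(np.load("pics/top0.npz"));s=dict(np.load("pics/side0.npz"));w=dict(np.load("pics/w1.npz"));T=w["T"]
for n,a,b in(("right",(321.5,57.5),(303.5,150)),("left",(106,64.5),(195.5,155)),("mid",(212.5,65.9),(249,155.6))):
    p,e=tri(ray(w,a,T),ray(t,b));print(n,p.round(4),e.round(4),"sizes by z:",[(z,plane(w,a,z,T)[:2].round(3).tolist(),plane(t,b,z)[:2].round(3).tolist()) for z in(.03,.05,.075)])
wj=blobs(w["img"],(0,0,0),(180,255,110),300,(190,105,320,160))
for c in wj: print(cv2.boundingRect(c),np.round(cv2.fitEllipse(c)[0],1),cv2.fitEllipse(c)[1],plane(w,cv2.fitEllipse(c)[0],.06,T).round(4))
a,b=(217.5,131.5),(251,188.7);print(tri(ray(w,a,T),ray(t,b)))
c=[c for c in wj if cv2.boundingRect(c)[0]>255]
if c: print(tri(ray(w,cv2.fitEllipse(c[0])[0],T),ray(t,(287.8,189.8))))
# tray inner / rims in top view
for nm,img,box in(("tray",t["img"],(100,215,207,268)),):
    for c in blobs(img,(0,0,140),(180,60,255),500,box): r=cv2.boundingRect(c);print(nm,r,[plane(t,p,.004)[:2].round(3).tolist() for p in((r[0],r[1]),(r[0]+r[2],r[1]),(r[0],r[1]+r[3]),(r[0]+r[2],r[1]+r[3]))],cv2.minAreaRect(c))
b=cv2.resize(np.hstack([t["img"][205:260,245:300],w["img"][165:230,232:297][:55,:55]]),(800,400),interpolation=cv2.INTER_CUBIC);
c=cv2.resize(t["img"][205:275,95:215],(680,397),interpolation=cv2.INTER_CUBIC)
b2=np.zeros((600,800,3),np.uint8);b2[:300,:600]=cv2.resize(b,(600,300));b2[300:,:515]=cv2.resize(c,(515,300));cv2.imwrite("pics/crop2.png",b2[:,:,::-1])
E
```

```text
right [ 0.6594 -0.1187  0.0787] 0.002 sizes by z: [(0.03, [0.667, -0.13], [0.672, -0.125]), (0.05, [0.664, -0.125], [0.667, -0.123]), (0.075, [0.659, -0.119], [0.661, -0.12])]
left [0.6566 0.1589 0.0529] 0.0002 sizes by z: [(0.03, [0.66, 0.17], [0.662, 0.163]), (0.05, [0.657, 0.16], [0.657, 0.159]), (0.075, [0.653, 0.148], [0.652, 0.155])]
mid [0.6552 0.0198 0.0444] 0.0001 sizes by z: [(0.03, [0.657, 0.022], [0.658, 0.02]), (0.05, [0.654, 0.019], [0.654, 0.02]), (0.075, [0.65, 0.016], [0.648, 0.019])]
(201, 115, 36, 35) [218.1 131.5] (34.16298294067383, 35.317832946777344) [0.5696 0.0138 0.06  ]
(267, 118, 36, 34) [284.6 134. ] (33.237030029296875, 35.67046356201172) [ 0.5656 -0.0777  0.06  ]
(array([0.5681674 , 0.01612322, 0.0423982 ]), np.float64(0.0015480090055913687))
(array([ 0.56415973, -0.08029931,  0.03895784]), np.float64(0.00020252510850136233))
tray (105, 215, 102, 51) [[0.506, 0.41], [0.503, 0.135], [0.371, 0.405], [0.368, 0.134]] ((155.5, 240.0), (50.0, 101.0), 90.0)
```

View pics/crop2.png

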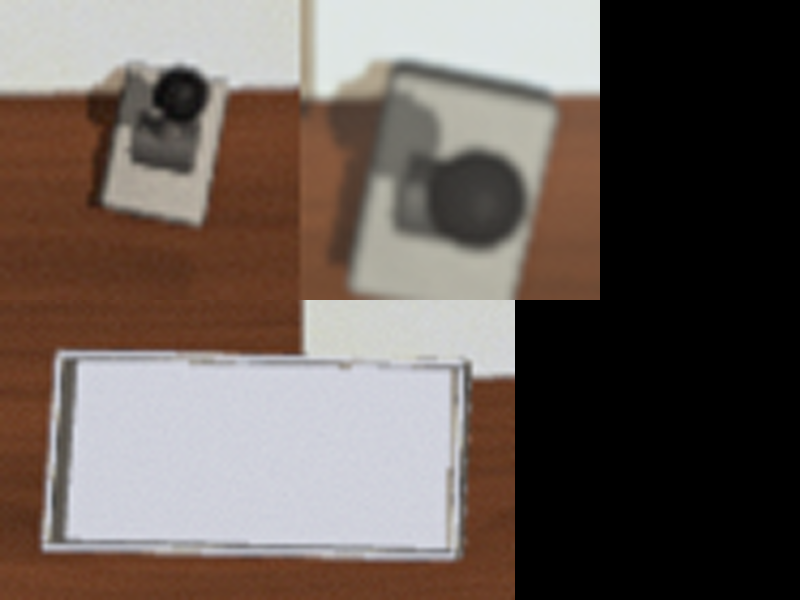

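The crop shows the lever's hinge across y and the knob leaning away from the robot (+x). So "on" is a push towards the robot along the box's long axis. That disagrees with the text's "+x to the left", and I'll check it from close up later. The tray's outer corners are at crop (57,352), (470,360), (460,558) and (42,550). I'll start with the left jar.

Emit:
jog_arm --motion '[{"offset": [25,-25,30],"hand": 75},{"offset": [46,-47,65],"hand": 75},{"offset": [46,-47,105],"hand": 75},{"offset": [46,-47,145],"hand": 75},{"offset": [46,-47,180],"hand": 75},{"offset": [46,-47,205],"hand": 75},{"offset": [46,-47,225],"hand": 75},{"offset": [46,-47,245],"hand": 75},{"offset": [46,-47,260],"hand": 75},{"offset": [46,-47,270],"hand": 75},{"offset": [46,-47,273],"hand": 75},{"offset": [46,-47,273],"hand": 75},{"offset": [46,-47,273],"hand": 40},{"offset": [46,-47,273],"hand": 40},{"offset": [46,-47,273],"hand": 40},{"offset": [46,-47,273],"hand": 40},{"offset": [46,-47,273],"hand": 40},{"offset": [46,-47,273],"hand": 40}]'

```text
$.motion[0]: bad value
```

```bash
python3 - <<'E'
from h import *
from plant import ctrl
t=dict(np.load("pics/top0.npz"))
P=[plane(t,p,.03)[:2] for p in((108.3,217.1),(204.5,219),(202.2,265.2),(104.8,263.3))]
print(np.round(P,3).tolist(),np.mean(P,0));print(ctrl.get_obs())
E
```

```text
[[0.499, 0.39], [0.491, 0.138], [0.373, 0.143], [0.38, 0.395]] [0.4356523  0.26640829]
{'clock': 1.8667, 'joint_pos': array([ 1.82000411e+01,  3.96891301e+00, -1.29553669e+01, -1.23606319e-02,
       -7.31459821e+01,  7.15674433e+01]), 'qvel': array([ 2.57665508, -1.11062826, -1.00576492, -0.25377618,  0.1499291 ,
       -0.85036107]), 'tau': array([ -1.32361919, -35.01694679,  30.45151949,   7.24752992,
         0.09224646,   0.28273389]), 'tool_pos': array([ 0.52033303, -0.03074374,  0.29691941]), 'orientation': array([ 1.79989002e+02,  7.03967125e-02, -2.36113359e-01]), 'force': array([-0.29543043,  0.37316777, -1.58677603]), 'moment': array([ 0.03006875, -0.00028655,  0.01724196]), 'opening': 0.07460430460779362}
```

Emit:
jog_arm --motion '[{"offset": [25,-25,30],"roll": 0,"hand": 75},{"offset": [47,-45,65],"roll": 0,"hand": 75},{"offset": [47,-45,105],"roll": 0,"hand": 75},{"offset": [47,-45,145],"roll": 0,"hand": 75},{"offset": [47,-45,180],"roll": 0,"hand": 75},{"offset": [47,-45,205],"roll": 0,"hand": 75},{"offset": [47,-45,225],"roll": 0,"hand": 75},{"offset": [47,-45,245],"roll": 0,"hand": 75},{"offset": [47,-45,260],"roll": 0,"hand": 75},{"offset": [47,-45,270],"roll": 0,"hand": 75},{"offset": [47,-45,274],"roll": 0,"hand": 75},{"offset": [47,-45,274],"roll": 0,"hand": 75},{"offset": [47,-45,274],"roll": 0,"hand": 40},{"offset": [47,-45,274],"roll": 0,"hand": 40},{"offset": [47,-45,274],"roll": 0,"hand": 40},{"offset": [47,-45,274],"roll": 0,"hand": 40},{"offset": [47,-45,274],"roll": 0,"hand": 40},{"offset": [47,-45,274],"roll": 0,"hand": 40}]'

```text
clock: 3.37
tool_pos: [0.5677, 0.0157, 0.0244]
orientation: [-180.0, -0.1, -0.0]
force: [-1.9, 0.8, 6.9]
opening: 0.0512
```

Emit:
jog_arm --motion '[{"offset": [0,0,-30],"roll": 0,"hand": 40},{"offset": [0,0,-65],"roll": 0,"hand": 40},{"offset": [-15,-36,-75],"roll": 0,"hand": 40},{"offset": [-30,-72,-75],"roll": 0,"hand": 40},{"offset": [-45,-108,-75],"roll": 0,"hand": 40},{"offset": [-60,-144,-75],"roll": 0,"hand": 40},{"offset": [-75,-180,-75],"roll": 0,"hand": 40},{"offset": [-90,-216,-75],"roll": 0,"hand": 40},{"offset": [-105,-252,-75],"roll": 0,"hand": 40},{"offset": [-120,-285,-75],"roll": 0,"hand": 40},{"offset": [-130,-311,-75],"roll": 0,"hand": 40},{"offset": [-130,-311,-65],"roll": 0,"hand": 40},{"offset": [-130,-311,-45],"roll": 0,"hand": 40},{"offset": [-130,-311,-28],"roll": 0,"hand": 40},{"offset": [-130,-311,-16],"roll": 0,"hand": 40},{"offset": [-130,-311,-8],"roll": 0,"hand": 40},{"offset": [-130,-311,-5],"roll": 0,"hand": 40},{"offset": [-130,-311,-4],"roll": 0,"hand": 40},{"offset": [-130,-311,-4],"roll": 0,"hand": 40}]'

```text
clock: 4.95
tool_pos: [0.4369, 0.3258, 0.0283]
orientation: [179.9, 0.1, -0.1]
force: [-5.6, -3.4, 7.3]
opening: 0.0513
```

Emit:
jog_arm --motion '[{"offset": [0,0,0],"roll": 0,"hand": 72},{"offset": [0,0,0],"roll": 0,"hand": 72},{"offset": [0,0,0],"roll": 0,"hand": 72},{"offset": [0,0,0],"roll": 0,"hand": 72},{"offset": [0,0,-25],"roll": 0,"hand": 72},{"offset": [0,0,-65],"roll": 0,"hand": 72},{"offset": [10,36,-85],"roll": 0,"hand": 75},{"offset": [63,406,-172],"roll": 0,"hand": 75},{"offset": [63,406,-172],"roll": 0,"hand": 75},{"offset": [63,406,-172],"roll": 0,"hand": 75},{"offset": [63,406,-172],"roll": 0,"hand": 75},{"offset": [63,406,-172],"roll": 0,"hand": 75},{"offset": [63,406,-172],"roll": 0,"hand": 75},{"offset": [63,406,-172],"roll": 0,"hand": 75},{"offset": [63,406,-172],"roll": 0,"hand": 75},{"offset": [63,406,-172],"roll": 0,"hand": 75},{"offset": [63,406,-172],"roll": 0,"hand": 75},{"offset": [63,406,-172],"roll": 0,"hand": 75},{"offset": [63,406,-172],"roll": 0,"hand": 75}]'

```text
clock: 6.53
tool_pos: [0.5001, -0.08, 0.1995]
orientation: [-180.0, -0.0, -0.2]
force: [-0.5, -0.3, -0.4]
opening: 0.0749
```

```bash
python3 - <<'E'
from h import *
s,T,o=snap("wrist","w2");np.savez("pics/w2.npz",T=T,**s);print(o["tool_pos"],o["orientation"])
t,_,_=snap("top","top2")
for c in blobs(s["img"],(0,0,0),(180,255,110),800,(100,60,420,230)): print(cv2.boundingRect(c),cv2.contourArea(c),[plane(s,cv2.fitEllipse(c)[0],z,T).round(4) for z in(.06,.05)])
for b in((166,130,336,222),(100,215,210,270)):
  for c in blobs(t["img"],(0,0,0),(180,255,60),60,b): e=cv2.minEnclosingCircle(c);print("top",np.round(e[0],1),e[1],plane(t,e[0],.06).round(4))
E
```

```text
[ 0.50012552 -0.07996827  0.19946131] [-1.79986852e+02 -4.43090331e-03 -1.82566041e-01]
(100, 186, 110, 44) 2812.5 [array([0.4752, 0.0329, 0.06  ]), array([0.4718, 0.0368, 0.05  ])]
(230, 98, 46, 48) 1639.0 [array([ 0.5645, -0.0806,  0.06  ]), array([ 0.5642, -0.0806,  0.05  ])]
(375, 115, 45, 45) 1285.5 [array([ 0.5491, -0.2316,  0.06  ]), array([ 0.5483, -0.2369,  0.05  ])]
(300, 195, 120, 35) 1244.5 [array([ 0.4658, -0.197 ,  0.06  ]), array([ 0.4621, -0.2011,  0.05  ])]
top [300.5 187. ] 34.81747817993164 [ 0.5684 -0.1113  0.06  ]
```

Emit:
jog_arm --motion '[{"offset": [35,1,20],"roll": 0,"hand": 75},{"offset": [64,1,45],"roll": 0,"hand": 75},{"offset": [64,1,80],"roll": 0,"hand": 75},{"offset": [64,1,110],"roll": 0,"hand": 75},{"offset": [64,1,130],"roll": 0,"hand": 75},{"offset": [64,1,150],"roll": 0,"hand": 75},{"offset": [64,1,165],"roll": 0,"hand": 75},{"offset": [64,1,173],"roll": 0,"hand": 75},{"offset": [64,1,175],"roll": 0,"hand": 75},{"offset": [64,1,175],"roll": 0,"hand": 40},{"offset": [64,1,175],"roll": 0,"hand": 40},{"offset": [64,1,175],"roll": 0,"hand": 40},{"offset": [64,1,175],"roll": 0,"hand": 40},{"offset": [64,1,175],"roll": 0,"hand": 40},{"offset": [64,1,175],"roll": 0,"hand": 40}]'

```text
clock: 7.88
tool_pos: [0.5648, -0.0804, 0.0256]
orientation: [-180.0, -0.1, -0.0]
force: [-0.4, 0.8, 6.7]
opening: 0.0513
```

Emit:
jog_arm --motion '[{"offset": [0,0,-30],"roll": 0,"hand": 40},{"offset": [0,0,-65],"roll": 0,"hand": 40},{"offset": [-15,-33,-85],"roll": 0,"hand": 40},{"offset": [-30,-66,-85],"roll": 0,"hand": 40},{"offset": [-45,-99,-85],"roll": 0,"hand": 40},{"offset": [-60,-132,-85],"roll": 0,"hand": 40},{"offset": [-75,-165,-85],"roll": 0,"hand": 40},{"offset": [-90,-198,-85],"roll": 0,"hand": 40},{"offset": [-105,-231,-85],"roll": 0,"hand": 40},{"offset": [-120,-264,-85],"roll": 0,"hand": 40},{"offset": [-131,-287,-85],"roll": 0,"hand": 40},{"offset": [-131,-287,-85],"roll": 0,"hand": 40}]'

```text
clock: 8.88
tool_pos: [0.4322, 0.2101, 0.1099]
orientation: [-179.9, -0.0, 0.1]
force: [-0.1, 0.1, -1.7]
opening: 0.0517
```

```bash
python3 - <<'E'
from h import *
s,_,o=snap("side","side3");t,_,_=snap("top","top3")
v=np.zeros((600,800,3),np.uint8);v[:,:400]=cv2.resize(s["img"][160:384,180:330],(400,600));v[:300,400:]=cv2.resize(t["img"][130:280,100:300],(400,300))
cv2.imwrite("pics/v3.png",v[:,:,::-1])
E
```

```text
(no output)
```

View pics/v3.png

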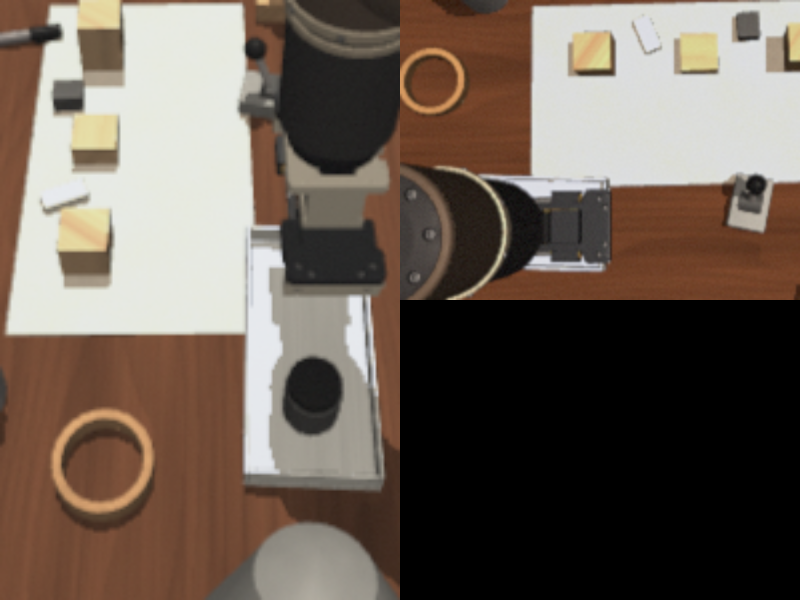

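Jar 1 stands upright in the tray at (313,395). The jar in hand is over the right end, so I'm lowering it now.

Emit:
jog_arm --motion '[{"offset": [0,0,25],"roll": 0,"hand": 40},{"offset": [0,0,45],"roll": 0,"hand": 40},{"offset": [0,0,60],"roll": 0,"hand": 40},{"offset": [0,0,70],"roll": 0,"hand": 40},{"offset": [0,0,76],"roll": 0,"hand": 40},{"offset": [0,0,80],"roll": 0,"hand": 40},{"offset": [0,0,81],"roll": 0,"hand": 40},{"offset": [0,0,81],"roll": 0,"hand": 40},{"offset": [0,0,81],"roll": 0,"hand": 70},{"offset": [0,0,81],"roll": 0,"hand": 70},{"offset": [0,0,81],"roll": 0,"hand": 70},{"offset": [0,0,81],"roll": 0,"hand": 70},{"offset": [0,0,60],"roll": 0,"hand": 70},{"offset": [0,0,30],"roll": 0,"hand": 70},{"offset": [0,0,-10],"roll": 0,"hand": 75},{"offset": [0,0,-50],"roll": 0,"hand": 75},{"offset": [0,20,-90],"roll": 0,"hand": 75},{"offset": [0,50,-120],"roll": 0,"hand": 75},{"offset": [5,85,-145],"roll": 0,"hand": 75},{"offset": [10,125,-160],"roll": 0,"hand": 75}]'

```text
clock: 10.65
tool_pos: [0.4433, 0.0874, 0.2707]
orientation: [-179.9, -0.3, 0.1]
force: [1.4, 0.3, -0.3]
opening: 0.0745
```

Emit:
jog_arm --motion '[{"offset": [10,38,-10],"roll": 0,"hand": 75},{"offset": [10,76,-20],"roll": 0,"hand": 75},{"offset": [10,112,-30],"roll": 0,"hand": 75},{"offset": [10,148,-30],"roll": 0,"hand": 75},{"offset": [10,184,-30],"roll": 0,"hand": 75},{"offset": [0,220,-30],"roll": 0,"hand": 75},{"offset": [-15,255,-30],"roll": 0,"hand": 75},{"offset": [-35,285,-30],"roll": 0,"hand": 75},{"offset": [-55,312,-30],"roll": 0,"hand": 75},{"offset": [-75,335,-30],"roll": 0,"hand": 75},{"offset": [-75,335,-30],"roll": 0,"hand": 75},{"offset": [-75,335,-30],"roll": 0,"hand": 75}]'

```text
clock: 11.65
tool_pos: [0.3664, -0.2484, 0.2973]
orientation: [180.0, -0.0, -0.2]
force: [-0.1, -0.9, -0.9]
opening: 0.075
```

```bash
python3 - <<'E'
from h import *
s,T,o=snap("wrist","w4");np.savez("pics/w4.npz",T=T,**s);print(o["tool_pos"],o["orientation"])
t,_,_=snap("top","top4");d,_,_=snap("side","side4")
v=np.zeros((600,800,3),np.uint8);v[:,:]=cv2.resize(s["img"],(800,600));v[400:,:300]=cv2.resize(t["img"][200:280,90:210],(300,200));v[400:,500:]=cv2.resize(d["img"][230:350,250:350],(300,200))
cv2.imwrite("pics/v4.png",v[:,:,::-1])
E
```

```text
[ 0.36640148 -0.24836894  0.29734034] [ 1.79997768e+02 -3.67579931e-02 -2.18225747e-01]
```

View pics/v4.png

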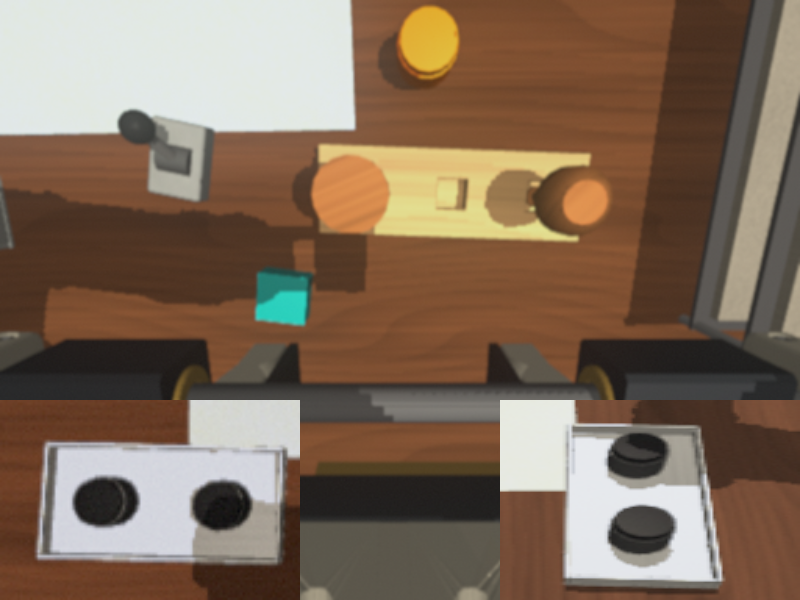

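Both jars stand upright in the tray. The cone's top is at (350,194) and the barrel's at (585,203) in the wrist view. Next I'm triangulating the forms.

```bash
python3 - <<'E'
from h import *
t=dict(np.load("pics/top0.npz"));w=dict(np.load("pics/w4.npz"));T=w["T"]
H=lambda im,p:cv2.cvtColor(im,cv2.COLOR_RGB2HSV)[int(p[1]),int(p[0])]
print(H(w["img"],(224,124)),H(w["img"],(374,130)),H(w["img"],(350,130)),H(w["img"],(440,90)),H(t["img"],(353,242)),H(t["img"],(425,243)),H(t["img"],(340,240)))
for c in blobs(w["img"],(5,100,190),(15,255,255),150,(180,90,400,160)):
    e=cv2.fitEllipse(c);print("w",np.round(e[0],1),np.round(e[1],1),cv2.contourArea(c),[plane(w,e[0],z,T)[:2].round(4).tolist() for z in(.14,.125)])
for c in blobs(t["img"],(5,100,170),(15,255,255),40,(330,225,440,260)):
    e=cv2.fitEllipse(c);print("t",np.round(e[0],1),np.round(e[1],1),cv2.contourArea(c),[plane(t,e[0],z)[:2].round(4).tolist() for z in(.14,.125)])
for c in blobs(w["img"],(15,60,150),(35,255,255),300,(180,80,400,170)): print("rack",cv2.boundingRect(c),[plane(w,p,.03,T)[:2].round(3).tolist() for p in cv2.boxPoints(cv2.minAreaRect(c))])
# empty pocket
print("pocket",plane(w,(451*.64,194*.64),.02,T).round(4))
E
```

```text
[ 13 162 215] [ 14 163 225] [ 14 146  98] [ 11 139  77] [ 11 165 199] [ 12 166 203] [  7 161  57]
w [223.9 123.7] [47.4 49. ] 1820.0 [[0.4284, -0.2184], [0.4279, -0.217]]
w [374.4 129. ] [25.4 29.2] 578.0 [[0.4218, -0.382], [0.421, -0.3885]]
t [353.7 242.1] [21.9 22.4] 382.5 [[0.4294, -0.2204], [0.4291, -0.2242]]
t [425.3 244. ] [12.4 13. ] 124.5 [[0.4234, -0.3833], [0.423, -0.3899]]
rack (203, 92, 176, 63) [[0.388, -0.172], [0.47, -0.179], [0.461, -0.43], [0.377, -0.437]]
pocket [ 0.4233 -0.3044  0.02  ]
```

Emit:
jog_arm --motion '[{"offset": [35,-15,0],"roll": 0,"hand": 82},{"offset": [63,-29,10],"roll": 0,"hand": 82},{"offset": [63,-29,40],"roll": 0,"hand": 82},{"offset": [63,-29,75],"roll": 0,"hand": 82},{"offset": [63,-29,105],"roll": 0,"hand": 82},{"offset": [63,-29,130],"roll": 0,"hand": 82},{"offset": [63,-29,150],"roll": 0,"hand": 82},{"offset": [63,-29,165],"roll": 0,"hand": 82},{"offset": [63,-29,175],"roll": 0,"hand": 82},{"offset": [63,-29,179],"roll": 0,"hand": 82},{"offset": [63,-29,179],"roll": 0,"hand": 82},{"offset": [63,-29,179],"roll": 0,"hand": 82}]'

```text
clock: 12.8
tool_pos: [0.431, -0.2179, 0.1185]
orientation: [180.0, -0.0, 0.0]
force: [0.3, 0.5, 0.2]
opening: 0.0823
```

```bash
python3 - <<'E'
from h import *
s,_,o=snap("side","side5");t,_,_=snap("top","top5");w,_,_=snap("wrist","w5");print(o["tool_pos"],o["opening"],o["joint_pos"].round(0))
v=np.zeros((600,800,3),np.uint8);v[:,:400]=cv2.resize(s["img"][90:190,250:320],(400,571))[:600] if 0 else cv2.resize(s["img"][85:185,245:312],(400,600));v[:300,400:]=cv2.resize(t["img"][195:285,320:440],(400,300));v[300:,400:]=cv2.resize(w["img"],(400,300))
cv2.imwrite("pics/v5.png",v[:,:,::-1])
E
```

```text
[ 0.43103596 -0.21794235  0.11845184] 0.08232326835810737 [ -3.   9. -32.   0. -48.  93.]
```

View pics/v5.png

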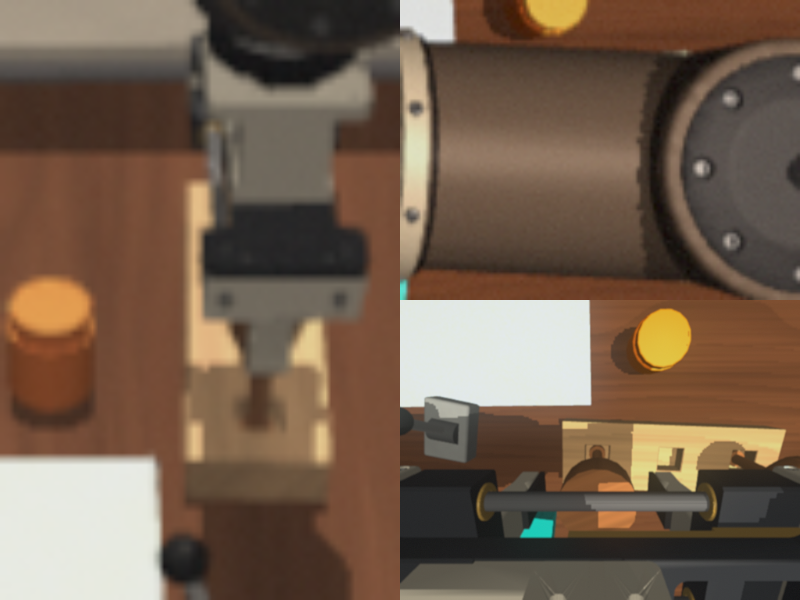

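The cone sits centred between the open fingers: its head is at (597,500) in the wrist inset, with fingers at (525,500) and (670,500). Closing and lifting now.

Emit:
jog_arm --motion '[{"offset": [-2,0,0],"roll": 0,"hand": 70},{"offset": [-2,0,0],"roll": 0,"hand": 62},{"offset": [-2,0,0],"roll": 0,"hand": 58},{"offset": [-2,0,0],"roll": 0,"hand": 54},{"offset": [-2,0,0],"roll": 0,"hand": 48},{"offset": [-2,0,0],"roll": 0,"hand": 45},{"offset": [-2,0,0],"roll": 0,"hand": 45},{"offset": [-2,0,0],"roll": 0,"hand": 45},{"offset": [-2,0,-3],"roll": 0,"hand": 45},{"offset": [-2,0,-10],"roll": 0,"hand": 45},{"offset": [-2,0,-20],"roll": 0,"hand": 45},{"offset": [-2,0,-32],"roll": 0,"hand": 45},{"offset": [-2,0,-50],"roll": 0,"hand": 45},{"offset": [-2,0,-70],"roll": 0,"hand": 45},{"offset": [-2,0,-90],"roll": 0,"hand": 45},{"offset": [-2,0,-105],"roll": 0,"hand": 45},{"offset": [-2,0,-112],"roll": 0,"hand": 45},{"offset": [-2,0,-112],"roll": 0,"hand": 45}]'

```text
clock: 14.45
tool_pos: [0.4291, -0.2185, 0.2319]
orientation: [180.0, -0.2, -0.0]
force: [-0.4, -0.6, -2.0]
opening: 0.0531
```

Emit:
jog_arm --motion '[{"offset": [5,-8,0],"roll": 0,"hand": 45},{"offset": [15,-24,0],"roll": 0,"hand": 45},{"offset": [29,-49,0],"roll": 0,"hand": 45},{"offset": [44,-76,0],"roll": 0,"hand": 45},{"offset": [59,-103,0],"roll": 0,"hand": 45},{"offset": [74,-130,0],"roll": 0,"hand": 45},{"offset": [88,-157,0],"roll": 0,"hand": 45},{"offset": [102,-184,0],"roll": 0,"hand": 45},{"offset": [115,-209,0],"roll": 0,"hand": 45},{"offset": [125,-228,0],"roll": 0,"hand": 45},{"offset": [130,-236,0],"roll": 0,"hand": 45},{"offset": [131,-238,0],"roll": 0,"hand": 45},{"offset": [131,-238,0],"roll": 0,"hand": 45},{"offset": [131,-238,0],"roll": 0,"hand": 45}]'

```text
clock: 15.62
tool_pos: [0.5588, 0.019, 0.2294]
orientation: [180.0, 0.1, -0.1]
force: [-0.8, 0.2, -2.0]
opening: 0.0525
```

```bash
python3 - <<'E'
from h import *
w,T,o=snap("wrist","w6");s,_,_=snap("side","side6");np.savez("pics/w6.npz",T=T,**w);print(o["tool_pos"],o["orientation"],o["opening"],T[:3,3])
for c in blobs(w["img"],(16,40,150),(36,255,255),300,(60,20,460,215)):
    r=cv2.minAreaRect(c);print(cv2.boundingRect(c),cv2.contourArea(c),np.round(r,1) if 0 else r,[plane(w,r[0],z,T)[:2].round(4).tolist() for z in(.03,.05,.075)])
v=np.zeros((600,800,3),np.uint8);v[:300,:400]=cv2.resize(w["img"],(400,300));v[:,400:]=cv2.resize(s["img"][100:250,180:280],(400,600));cv2.imwrite("pics/v6.png",v[:,:,::-1])
E
```

```text
[0.55882978 0.01904363 0.22936259] [ 1.79972480e+02  9.31301436e-02 -5.67782601e-02] 0.05245107396512532 [0.63077219 0.01927384 0.37631917]
(84, 136, 163, 72) 8149.0 ((165.0, 171.5), (71.0, 162.0), 90.0) [[0.559, 0.131], [0.5632, 0.1245], [0.5684, 0.1165]]
(360, 59, 53, 52) 2365.0 ((386.0, 84.5), (51.0, 52.0), 90.0) [[0.6637, -0.1406], [0.6618, -0.1313], [0.6594, -0.1198]]
(101, 66, 50, 48) 1983.5 ((125.34386444091797, 89.51644897460938), (49.88230514526367, 44.752742767333984), 83.9909896850586) [[0.6588, 0.1696], [0.6571, 0.1609], [0.6551, 0.15]]
(224, 68, 48, 45) 1966.0 ((247.5, 90.0), (44.0, 47.0), 90.0) [[0.6579, 0.0239], [0.6563, 0.0236], [0.6544, 0.0233]]
(321, 73, 18, 38) 568.0 ((329.5933837890625, 91.5058364868164), (16.343111038208008, 37.988380432128906), 3.5763344764709473) [[0.656, -0.0742], [0.6545, -0.0688], [0.6527, -0.062]]
```

View pics/v6.png

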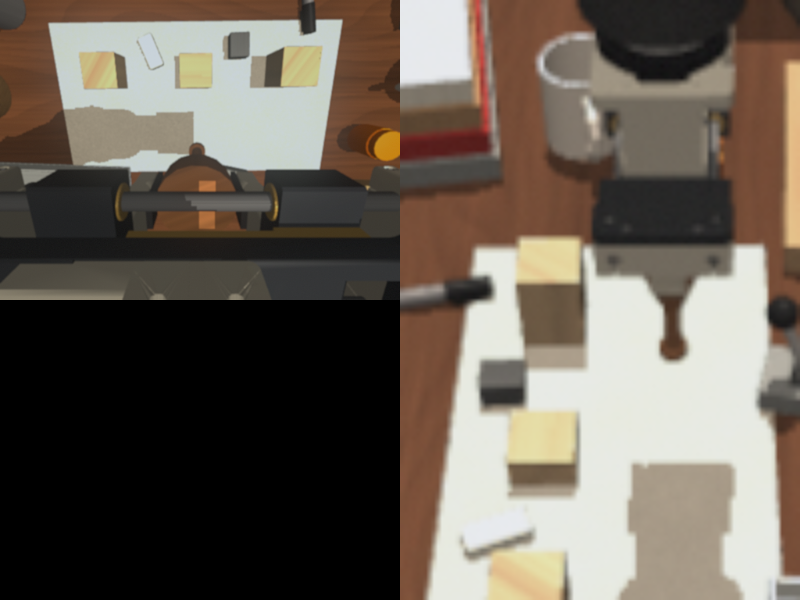

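The cone hangs upright with its foot at (672,345) in the side inset. The middle (low) plinth top is at (196,70) in the wrist inset. I'm measuring its edges more sharply.

```bash
python3 - <<'E'
from h import *
w=dict(np.load("pics/w6.npz"));T=w["T"]
hs=cv2.cvtColor(w["img"],cv2.COLOR_RGB2HSV)
print("row90 S",hs[88:92,218:278,1].mean(0).astype(int).tolist());print("V",hs[88:92,218:278,2].mean(0).astype(int).tolist())
print("col S",hs[60:122,244:251,1].mean(1).astype(int).tolist());print("V",hs[60:122,244:251,2].mean(1).astype(int).tolist())
for z,p in((.03,(247.5,90)),(.05,(125,89)),(.075,(388,84))):
  for lo in((22,60,200),(18,70,205)):
    k=[c for c in blobs(w["img"],(16,lo[1],lo[2]),(36,255,255),300,(60,20,460,130)) if cv2.pointPolygonTest(c,p,False)>0]
    if k: r=cv2.boundingRect(k[0]);c=(r[0]+r[2]/2-.5,r[1]+r[3]/2-.5);a=plane(w,(r[0]-.5,c[1]),z,T);b=plane(w,(r[0]+r[2]-.5,c[1]),z,T);u=plane(w,(c[0],r[1]-.5),z,T);d=plane(w,(c[0],r[1]+r[3]-.5),z,T);print(z,r,plane(w,c,z,T)[:2].round(4),"w",(a-b)[1].round(4),(u-d)[0].round(4))
E
```

```text
row90 S [12, 12, 12, 12, 12, 8, 23, 46, 47, 45, 47, 61, 76, 79, 78, 78, 78, 78, 78, 78, 77, 78, 78, 78, 78, 79, 78, 79, 78, 78, 78, 78, 77, 78, 79, 78, 79, 79, 79, 79, 78, 78, 79, 79, 78, 79, 79, 79, 78, 79, 78, 78, 66, 34, 11, 12, 11, 12, 11, 12]
V [212, 211, 211, 212, 211, 195, 166, 154, 156, 155, 150, 160, 190, 203, 203, 202, 201, 202, 202, 202, 202, 202, 202, 202, 202, 202, 202, 202, 202, 201, 202, 202, 201, 201, 201, 202, 201, 201, 201, 201, 201, 201, 202, 202, 202, 201, 202, 202, 201, 201, 202, 200, 195, 190, 203, 211, 211, 211, 210, 211]
col S [11, 11, 12, 11, 12, 12, 10, 18, 52, 82, 89, 87, 85, 82, 80, 79, 78, 79, 79, 79, 79, 78, 78, 78, 77, 77, 78, 77, 77, 77, 78, 80, 81, 81, 81, 85, 87, 89, 88, 87, 85, 84, 82, 82, 82, 82, 81, 80, 80, 79, 80, 82, 60, 14, 10, 12, 12, 12, 11, 11, 12, 11]
V [210, 210, 210, 210, 210, 211, 208, 198, 196, 199, 201, 202, 201, 201, 201, 201, 201, 201, 201, 201, 201, 201, 201, 201, 201, 202, 203, 203, 202, 202, 201, 201, 201, 201, 201, 201, 201, 202, 202, 201, 202, 201, 202, 201, 201, 202, 201, 202, 202, 201, 198, 183, 167, 175, 203, 212, 212, 211, 211, 211, 211, 211]
0.03 (231, 68, 40, 43) [0.659  0.0203] w 0.0477 0.0483
0.05 (102, 67, 47, 46) [0.6572 0.1613] w 0.0528 0.0487
0.075 (361, 60, 51, 50) [ 0.6594 -0.1198] w 0.0527 0.0484
```

Emit:
jog_arm --motion '[{"offset": [6,0,0],"roll": 0,"hand": 45},{"offset": [18,0,0],"roll": 0,"hand": 45},{"offset": [34,0,0],"roll": 0,"hand": 45},{"offset": [52,-1,0],"roll": 0,"hand": 45},{"offset": [70,-1,0],"roll": 0,"hand": 45},{"offset": [86,-1,0],"roll": 0,"hand": 45},{"offset": [96,-1,3],"roll": 0,"hand": 45},{"offset": [100,-1,10],"roll": 0,"hand": 45},{"offset": [100,-1,22],"roll": 0,"hand": 45},{"offset": [100,-1,36],"roll": 0,"hand": 45},{"offset": [100,-1,50],"roll": 0,"hand": 45},{"offset": [100,-1,62],"roll": 0,"hand": 45},{"offset": [100,-1,71],"roll": 0,"hand": 45},{"offset": [100,-1,77],"roll": 0,"hand": 45},{"offset": [100,-1,81],"roll": 0,"hand": 45},{"offset": [100,-1,83],"roll": 0,"hand": 45},{"offset": [100,-1,84],"roll": 0,"hand": 45},{"offset": [100,-1,84],"roll": 0,"hand": 45}]'

```text
clock: 17.22
tool_pos: [0.6598, 0.0205, 0.1465]
orientation: [-180.0, -0.0, -0.0]
force: [-0.1, 0.7, -1.8]
opening: 0.0531
```

```bash
python3 - <<'E'
from h import *
s,_,o=snap("side","side7");t,_,_=snap("top","top7");print(o["tool_pos"],o["orientation"],o["force"],o["opening"])
v=np.zeros((600,800,3),np.uint8);v[:,:400]=cv2.resize(s["img"][150:240,180:240],(400,600),interpolation=cv2.INTER_CUBIC);v[:400,400:]=cv2.resize(t["img"][120:220,200:300],(400,400));cv2.imwrite("pics/v7.png",v[:,:,::-1])
E
```

```text
[0.65976075 0.02048438 0.14646967] [-1.79994935e+02 -3.05451832e-02 -3.94611152e-02] [-0.06831568  0.6740742  -1.81140014] 0.053107119427778286
```

View pics/v7.png

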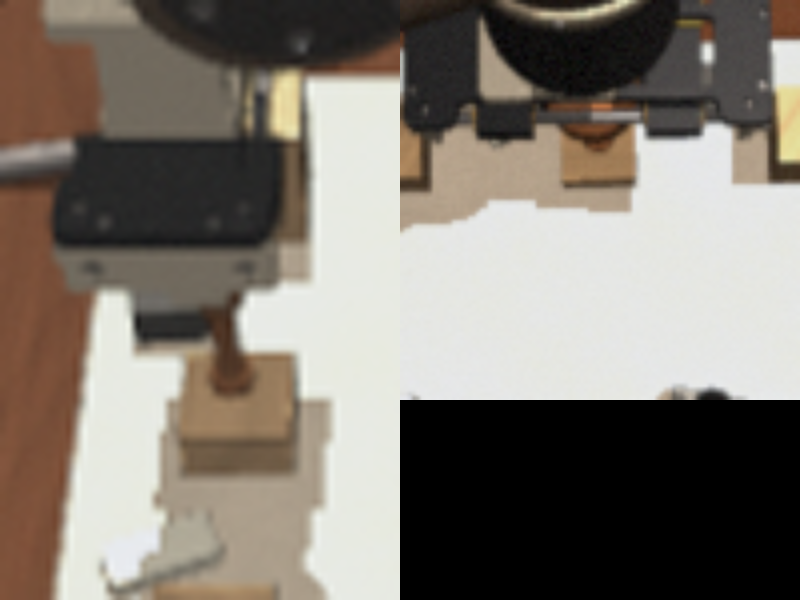

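The foot at (233,378) hovers about 8 mm over the plinth top, whose centre is near (239,393). It's centred to within about 3 mm.

Emit:
jog_arm --motion '[{"offset": [-2,0,1],"roll": 0,"hand": 45},{"offset": [-2,0,3],"roll": 0,"hand": 45},{"offset": [-2,0,4],"roll": 0,"hand": 45},{"offset": [-2,0,5],"roll": 0,"hand": 45},{"offset": [-2,0,6],"roll": 0,"hand": 45},{"offset": [-2,0,6.5],"roll": 0,"hand": 45},{"offset": [-2,0,7],"roll": 0,"hand": 45},{"offset": [-2,0,7],"roll": 0,"hand": 45}]'

```text
clock: 17.98
tool_pos: [0.6575, 0.0204, 0.139]
orientation: [180.0, 0.0, -0.0]
force: [-1.1, 0.7, -2.1]
opening: 0.0533
```

Emit:
jog_arm --motion '[{"offset": [0,0,0.4],"roll": 0,"hand": 45},{"offset": [0,0,0.8],"roll": 0,"hand": 45},{"offset": [0,0,0.8],"roll": 0,"hand": 45},{"offset": [0,0,0.8],"roll": 0,"hand": 45}]'

```text
clock: 18.32
tool_pos: [0.6576, 0.0204, 0.1384]
orientation: [180.0, -0.0, -0.0]
force: [0.9, 0.2, -1.1]
opening: 0.053
```

Emit:
jog_arm --motion '[{"offset": [0,0,0.4],"roll": 0,"hand": 45},{"offset": [0,0,0.8],"roll": 0,"hand": 45},{"offset": [0,0,0.8],"roll": 0,"hand": 45},{"offset": [0,0,0.8],"roll": 0,"hand": 45}]'

```text
clock: 18.65
tool_pos: [0.6579, 0.0204, 0.1383]
orientation: [-180.0, -0.1, -0.0]
force: [-0.9, -0.0, 4.8]
opening: 0.0534
```

In contact (force went from -1.8 to +4.8 N). Releasing gently.

Emit:
jog_arm --motion '[{"offset": [0,0,0],"roll": 0,"hand": 54},{"offset": [0,0,0],"roll": 0,"hand": 55},{"offset": [0,0,0],"roll": 0,"hand": 57},{"offset": [0,0,0],"roll": 0,"hand": 60},{"offset": [0,0,0],"roll": 0,"hand": 66},{"offset": [0,0,0],"roll": 0,"hand": 74},{"offset": [0,0,0],"roll": 0,"hand": 80},{"offset": [0,0,0],"roll": 0,"hand": 82},{"offset": [0,0,0],"roll": 0,"hand": 82}]'

```text
clock: 19.4
tool_pos: [0.6576, 0.0204, 0.1375]
orientation: [180.0, 0.0, -0.0]
force: [-0.4, -0.3, 0.9]
opening: 0.081
```

```bash
python3 - <<'E'
from h import *
s,_,o=snap("side","side8");t,_,_=snap("wrist","w8");print(o["tool_pos"],o["orientation"],o["force"],o["opening"])
v=np.zeros((600,800,3),np.uint8);v[:,:400]=cv2.resize(s["img"][150:240,180:240],(400,600),interpolation=cv2.INTER_CUBIC);v[:400,400:]=cv2.resize(t["img"][184:284,200:300],(400,400));cv2.imwrite("pics/v8.png",v[:,:,::-1])
E
```

```text
[0.65755402 0.02042548 0.1374975 ] [ 1.79998337e+02  5.26473773e-03 -4.62547102e-02] [-0.35778774 -0.26916204  0.86545494] 0.08101108677262688
```

View pics/v8.png

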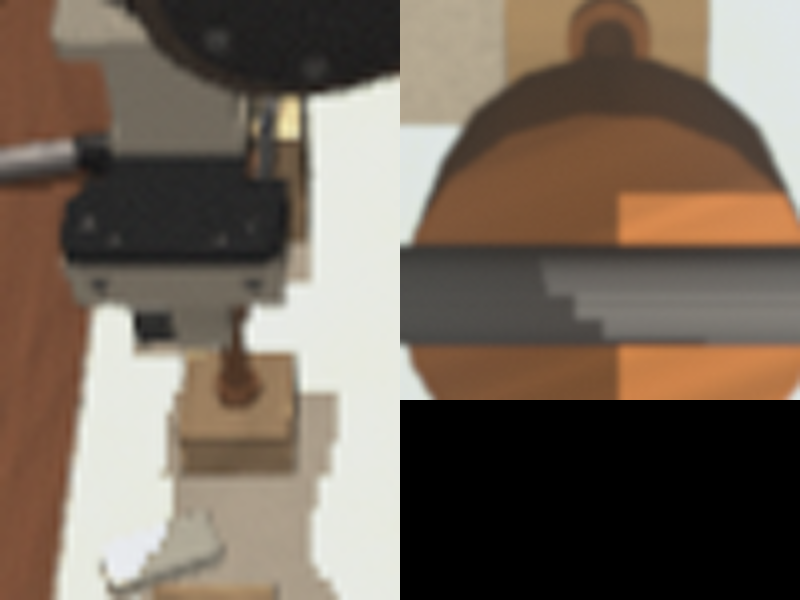

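The cone stands centred on the low plinth, with its foot at (239,392). Now lifting off and going to the barrel.

Emit:
jog_arm --motion '[{"offset": [0,0,-8],"roll": 0,"hand": 84},{"offset": [0,0,-25],"roll": 0,"hand": 84},{"offset": [0,0,-60],"roll": 0,"hand": 84},{"offset": [0,0,-95],"roll": 0,"hand": 84},{"offset": [-10,20,-120],"roll": 0,"hand": 82},{"offset": [-28,50,-122],"roll": 0,"hand": 82},{"offset": [-46,82,-122],"roll": 0,"hand": 82},{"offset": [-64,114,-122],"roll": 0,"hand": 82},{"offset": [-82,146,-122],"roll": 0,"hand": 82},{"offset": [-100,178,-122],"roll": 0,"hand": 82},{"offset": [-118,210,-122],"roll": 0,"hand": 82},{"offset": [-136,242,-122],"roll": 0,"hand": 82},{"offset": [-154,274,-122],"roll": 0,"hand": 82},{"offset": [-172,306,-122],"roll": 0,"hand": 82},{"offset": [-200,338,-122],"roll": 0,"hand": 82},{"offset": [-220,366,-122],"roll": 0,"hand": 82},{"offset": [-236,390,-122],"roll": 0,"hand": 82},{"offset": [-250,409,-122],"roll": 0,"hand": 82},{"offset": [-276,409,-122],"roll": 0,"hand": 82},{"offset": [-276,409,-122],"roll": 0,"hand": 82}]'

```text
clock: 21.17
tool_pos: [0.3777, -0.389, 0.2602]
orientation: [-180.0, 0.0, -0.2]
force: [-0.2, 1.2, -0.2]
opening: 0.0821
```

```bash
python3 - <<'E'
from h import *
w,T,o=snap("wrist","w9");print(o["tool_pos"],o["orientation"])
for c in blobs(w["img"],(5,100,150),(15,255,255),150,(180,90,400,220)):
    e=cv2.fitEllipse(c);print("w",np.round(e[0],1),np.round(e[1],1),cv2.contourArea(c),[plane(w,e[0],z,T)[:2].round(4).tolist() for z in(.14,.125)])
s,_,_=snap("side","side9");v=cv2.resize(s["img"][60:250,170:300],(410,600));v2=cv2.resize(w["img"],(390,292));b=np.zeros((600,800,3),np.uint8);b[:,:410]=v;b[:292,410:]=v2;cv2.imwrite("pics/v9.png",b[:,:,::-1])
E
```

```text
[ 0.3777211  -0.38901087  0.2601886 ] [-1.79975814e+02  2.46109688e-02 -2.19218987e-01]
w [253.3 139.1] [28.5 37.9] 834.5 [[0.4261, -0.3906], [0.4248, -0.3907]]
```

View pics/v9.png

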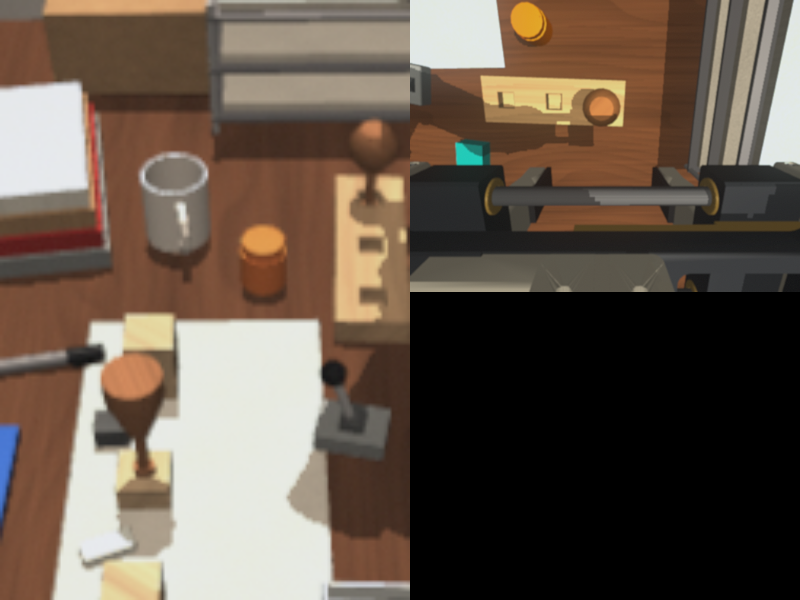

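The cone stands upright and alone on the low plinth at (140,470). The barrel is in its pocket at (372,145). The lever leans to +x, which is left in the side view, so switching on means pushing towards the robot.

Emit:
jog_arm --motion '[{"offset": [20,0,0],"roll": 0,"hand": 82},{"offset": [38,0,10],"roll": 0,"hand": 82},{"offset": [44,0,35],"roll": 0,"hand": 82},{"offset": [44,0,65],"roll": 0,"hand": 82},{"offset": [44,0,95],"roll": 0,"hand": 82},{"offset": [44,0,120],"roll": 0,"hand": 82},{"offset": [44,0,140],"roll": 0,"hand": 82},{"offset": [44,0,155],"roll": 0,"hand": 82},{"offset": [44,0,163],"roll": 0,"hand": 82},{"offset": [44,0,167],"roll": 0,"hand": 82},{"offset": [44,0,167],"roll": 0,"hand": 82},{"offset": [44,0,167],"roll": 0,"hand": 70},{"offset": [44,0,167],"roll": 0,"hand": 62},{"offset": [44,0,167],"roll": 0,"hand": 58},{"offset": [44,0,167],"roll": 0,"hand": 54},{"offset": [44,0,167],"roll": 0,"hand": 48},{"offset": [44,0,167],"roll": 0,"hand": 45},{"offset": [44,0,167],"roll": 0,"hand": 45},{"offset": [44,0,167],"roll": 0,"hand": 45}]'

```text
clock: 22.85
tool_pos: [0.4256, -0.3887, 0.0931]
orientation: [180.0, -0.0, -0.0]
force: [-0.4, 0.8, 4.4]
opening: 0.0531
```

Emit:
jog_arm --motion '[{"offset": [0,0,-3],"roll": 0,"hand": 45},{"offset": [0,0,-10],"roll": 0,"hand": 45},{"offset": [0,0,-20],"roll": 0,"hand": 45},{"offset": [0,0,-35],"roll": 0,"hand": 45},{"offset": [0,0,-60],"roll": 0,"hand": 45},{"offset": [0,0,-85],"roll": 0,"hand": 45},{"offset": [5,-6,-105],"roll": 0,"hand": 45},{"offset": [18,-20,-116],"roll": 0,"hand": 45},{"offset": [38,-43,-120],"roll": 0,"hand": 45},{"offset": [60,-68,-120],"roll": 0,"hand": 45},{"offset": [82,-93,-120],"roll": 0,"hand": 45},{"offset": [104,-118,-120],"roll": 0,"hand": 45},{"offset": [126,-143,-120],"roll": 0,"hand": 45},{"offset": [148,-168,-120],"roll": 0,"hand": 45},{"offset": [170,-193,-120],"roll": 0,"hand": 45},{"offset": [192,-218,-120],"roll": 0,"hand": 45},{"offset": [212,-241,-120],"roll": 0,"hand": 45},{"offset": [226,-257,-120],"roll": 0,"hand": 45},{"offset": [234,-266,-120],"roll": 0,"hand": 45},{"offset": [237,-269,-120],"roll": 0,"hand": 45}]'

```text
clock: 24.52
tool_pos: [0.6633, -0.1182, 0.2125]
orientation: [-180.0, 0.0, 0.0]
force: [-0.2, -0.0, -1.3]
opening: 0.0531
```

Emit:
jog_arm --motion '[{"offset": [0,0,5],"roll": 0,"hand": 45},{"offset": [0,0,14],"roll": 0,"hand": 45},{"offset": [0,0,24],"roll": 0,"hand": 45},{"offset": [0,0,33],"roll": 0,"hand": 45},{"offset": [0,0,40],"roll": 0,"hand": 45},{"offset": [0,0,44],"roll": 0,"hand": 45},{"offset": [0,0,46],"roll": 0,"hand": 45},{"offset": [0,0,46],"roll": 0,"hand": 45},{"offset": [0,0,46],"roll": 0,"hand": 45}]'

```text
clock: 25.27
tool_pos: [0.6626, -0.1197, 0.1668]
orientation: [180.0, -0.0, -0.0]
force: [-0.0, 0.3, -1.4]
opening: 0.0533
```

```bash
python3 - <<'E'
from h import *
s,_,o=snap("side","side10");t,_,_=snap("wrist","w10");print(o["tool_pos"],o["orientation"],o["force"],o["opening"])
v=np.zeros((600,800,3),np.uint8);v[:,:400]=cv2.resize(s["img"][110:200,180:240],(400,600),interpolation=cv2.INTER_CUBIC);v[:400,400:]=cv2.resize(t["img"][150:284,183:317],(400,400));cv2.imwrite("pics/v10.png",v[:,:,::-1])
E
```

```text
[ 0.66259018 -0.11971368  0.16675592] [ 1.79991992e+02 -1.34489642e-02 -4.65405147e-02] [-0.02196439  0.34304899 -1.41061679] 0.05330304731529645
```

View pics/v10.png

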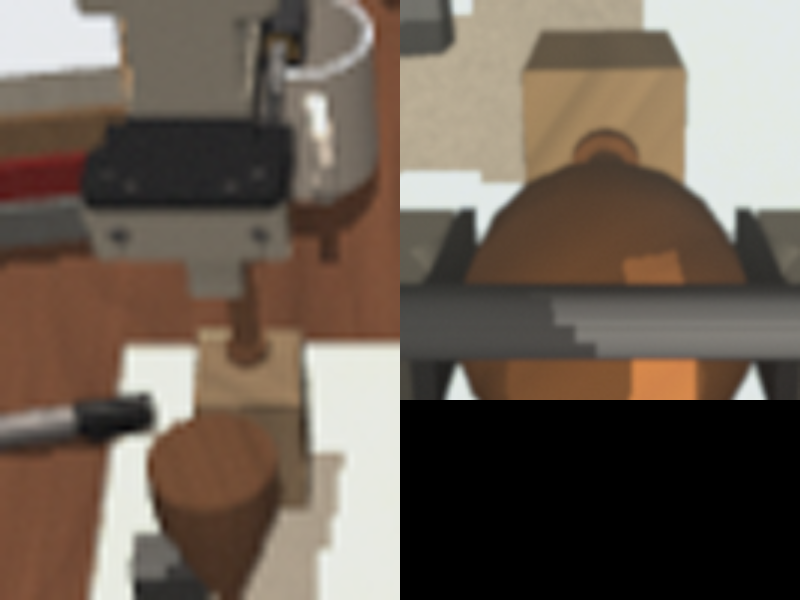

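The barrel's foot at (247,350) is centred over the plinth top, which spans x 196–303. Lowering slowly.

Emit:
jog_arm --motion '[{"offset": [0,0,1.5],"roll": 0,"hand": 45},{"offset": [0,0,3],"roll": 0,"hand": 45},{"offset": [0,0,4.5],"roll": 0,"hand": 45},{"offset": [0,0,5.5],"roll": 0,"hand": 45},{"offset": [0,0,6.5],"roll": 0,"hand": 45},{"offset": [0,0,7],"roll": 0,"hand": 45},{"offset": [0,0,7.5],"roll": 0,"hand": 45},{"offset": [0,0,7.5],"roll": 0,"hand": 45}]'

```text
clock: 26.03
tool_pos: [0.6624, -0.1196, 0.1589]
orientation: [180.0, 0.0, -0.0]
force: [0.5, 0.3, -2.0]
opening: 0.0532
```

Emit:
jog_arm --motion '[{"offset": [0,0,0.4],"roll": 0,"hand": 45},{"offset": [0,0,0.8],"roll": 0,"hand": 45},{"offset": [0,0,0.8],"roll": 0,"hand": 45},{"offset": [0,0,0.8],"roll": 0,"hand": 45}]'

```text
clock: 26.37
tool_pos: [0.6625, -0.1196, 0.1583]
orientation: [-180.0, -0.0, -0.0]
force: [0.8, -0.2, -1.1]
opening: 0.0532
```

Emit:
jog_arm --motion '[{"offset": [0,0,0.4],"roll": 0,"hand": 45},{"offset": [0,0,0.8],"roll": 0,"hand": 45},{"offset": [0,0,0.8],"roll": 0,"hand": 45},{"offset": [0,0,0.8],"roll": 0,"hand": 45}]'

```text
clock: 26.7
tool_pos: [0.6628, -0.1196, 0.1582]
orientation: [180.0, -0.1, -0.0]
force: [-0.3, 0.7, 4.1]
opening: 0.0534
```

Contact (+4 N). Releasing.

Emit:
jog_arm --motion '[{"offset": [0,0,0],"roll": 0,"hand": 54},{"offset": [0,0,0],"roll": 0,"hand": 55},{"offset": [0,0,0],"roll": 0,"hand": 57},{"offset": [0,0,0],"roll": 0,"hand": 60},{"offset": [0,0,0],"roll": 0,"hand": 66},{"offset": [0,0,0],"roll": 0,"hand": 74},{"offset": [0,0,0],"roll": 0,"hand": 80},{"offset": [0,0,0],"roll": 0,"hand": 82},{"offset": [0,0,0],"roll": 0,"hand": 82},{"offset": [0,0,-5],"roll": 0,"hand": 84},{"offset": [0,0,-15],"roll": 0,"hand": 84},{"offset": [0,0,-35],"roll": 0,"hand": 84},{"offset": [0,0,-65],"roll": 0,"hand": 84},{"offset": [0,0,-100],"roll": 0,"hand": 84},{"offset": [-25,0,-115],"roll": 0,"hand": 60},{"offset": [-60,0,-115],"roll": 0,"hand": 30},{"offset": [-90,0,-115],"roll": 0,"hand": 0},{"offset": [-110,0,-115],"roll": 0,"hand": 0},{"offset": [-110,0,-115],"roll": 0,"hand": 0},{"offset": [-110,0,-115],"roll": 0,"hand": 0}]'

```text
clock: 28.37
tool_pos: [0.5521, -0.1196, 0.2746]
orientation: [-180.0, -0.2, -0.0]
force: [0.3, -0.3, 0.4]
opening: 0.0495
```

```bash
python3 - <<'E'
from h import *
s,_,o=snap("side","side11");w,T,_=snap("wrist","w11");np.savez("pics/w11.npz",T=T,**w);print(o["tool_pos"],o["orientation"],o["force"],o["opening"])
v=np.zeros((600,800,3),np.uint8);v[:,:400]=cv2.resize(s["img"][110:260,180:280],(400,600),interpolation=cv2.INTER_CUBIC);v[:300,400:]=cv2.resize(w["img"],(400,300));v[300:,400:]=cv2.resize(s["img"][230:350,250:350],(400,300));cv2.imwrite("pics/v11.png",v[:,:,::-1])
E
```

```text
[ 0.55214433 -0.11957081  0.27457072] [-1.79992158e+02 -1.79789079e-01 -2.74927121e-02] [ 0.32532125 -0.28048995  0.41473828] 0.04954577632595277
```

View pics/v11.png

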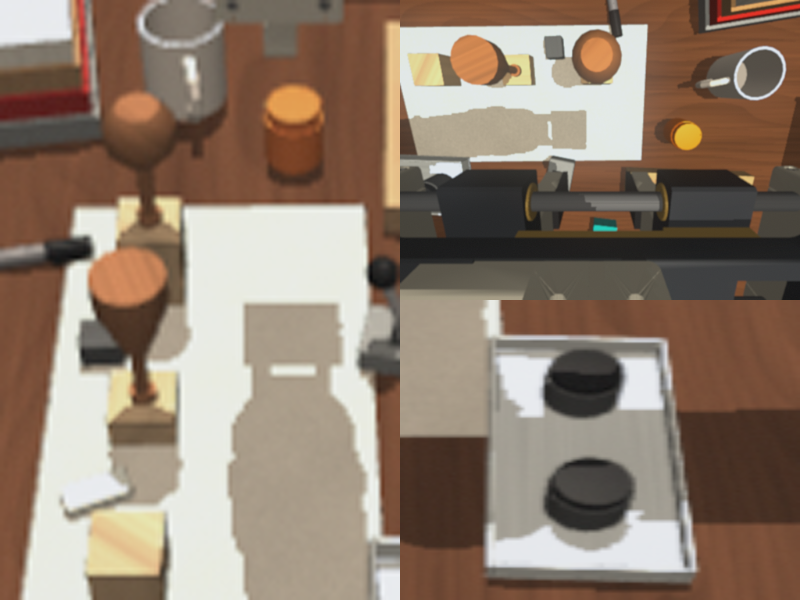

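Both forms stand upright and centred: the barrel on the high plinth at (150,225), the cone on the low one at (143,400). Both jars are upright in the tray. Next is the lever: closed fingers come down behind the knob, at x ≈ 0.52.

Emit:
jog_arm --motion '[{"offset": [-10,-30,0],"roll": 0,"hand": 0},{"offset": [-25,-60,10],"roll": 0,"hand": 0},{"offset": [-32,-76,35],"roll": 0,"hand": 0},{"offset": [-32,-76,70],"roll": 0,"hand": 0},{"offset": [-32,-76,105],"roll": 0,"hand": 0},{"offset": [-32,-76,135],"roll": 0,"hand": 0},{"offset": [-32,-76,160],"roll": 0,"hand": 0},{"offset": [-32,-76,178],"roll": 0,"hand": 0},{"offset": [-32,-76,190],"roll": 0,"hand": 0},{"offset": [-32,-76,194],"roll": 0,"hand": 0},{"offset": [-32,-76,194],"roll": 0,"hand": 0},{"offset": [-32,-76,194],"roll": 0,"hand": 0}]'

```text
clock: 29.47
tool_pos: [0.5213, -0.0434, 0.0786]
orientation: [180.0, 0.0, -0.0]
force: [-0.3, 0.9, -0.7]
opening: 0.0007
```

Emit:
jog_arm --motion '[{"offset": [-5,0,0],"roll": 0,"hand": 0},{"offset": [-12,0,0],"roll": 0,"hand": 0},{"offset": [-20,0,0],"roll": 0,"hand": 0},{"offset": [-28,0,0],"roll": 0,"hand": 0},{"offset": [-36,0,0],"roll": 0,"hand": 0},{"offset": [-44,0,0],"roll": 0,"hand": 0},{"offset": [-52,0,0],"roll": 0,"hand": 0},{"offset": [-59,0,0],"roll": 0,"hand": 0},{"offset": [-65,0,0],"roll": 0,"hand": 0},{"offset": [-68,0,0],"roll": 0,"hand": 0},{"offset": [-70,0,0],"roll": 0,"hand": 0},{"offset": [-70,0,0],"roll": 0,"hand": 0}]'

```text
clock: 30.47
tool_pos: [0.4499, -0.0436, 0.0784]
orientation: [180.0, 0.0, -0.0]
force: [-1.0, -0.4, 0.2]
opening: 0.0004
```

```bash
python3 - <<'E'
from h import *
s,_,o=snap("side","side12");print(o["tool_pos"],o["force"])
v=np.zeros((600,800,3),np.uint8);v[:,:400]=cv2.resize(s["img"][150:225,250:300],(400,600),interpolation=cv2.INTER_CUBIC);v[:,400:]=cv2.resize(s["img"][60:260,170:303],(400,600),interpolation=cv2.INTER_CUBIC);cv2.imwrite("pics/v12.png",v[:,:,::-1])
E
```

```text
[ 0.44991493 -0.04355854  0.07840269] [-1.02165804 -0.42976875  0.1974474 ]
```

View pics/v12.png

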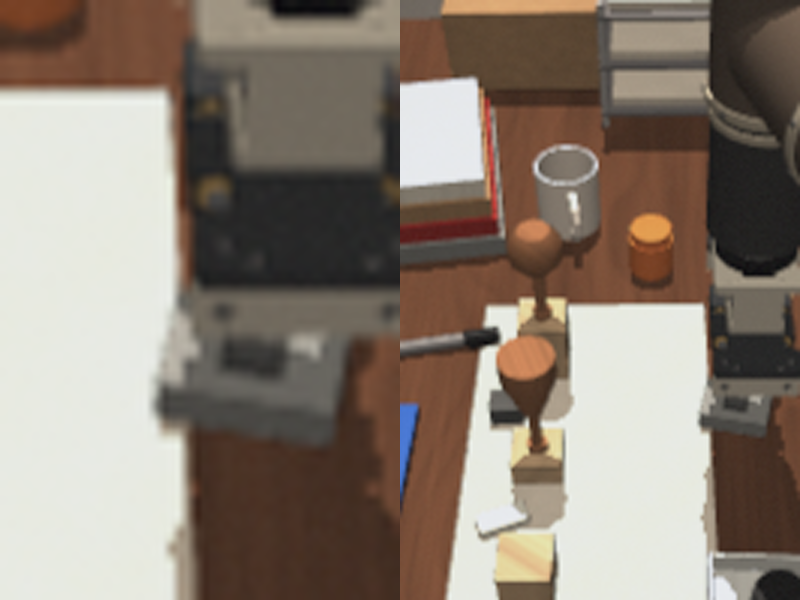

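The knob is hidden behind the gripper in this view, so the lever has moved. I'll feel for its end stop in small steps.

Emit:
jog_arm --motion '[{"offset": [-1,0,0],"roll": 0,"hand": 0},{"offset": [-2,0,0],"roll": 0,"hand": 0},{"offset": [-3,0,0],"roll": 0,"hand": 0},{"offset": [-4,0,0],"roll": 0,"hand": 0},{"offset": [-4,0,0],"roll": 0,"hand": 0}]'

```text
clock: 30.93
tool_pos: [0.448, -0.0432, 0.0787]
orientation: [-180.0, -0.2, -0.0]
force: [5.2, -1.2, -4.0]
opening: 0.0005
```

Emit:
jog_arm --motion '[{"offset": [-1,0,0],"roll": 0,"hand": 0},{"offset": [-2,0,0],"roll": 0,"hand": 0},{"offset": [-3,0,0],"roll": 0,"hand": 0},{"offset": [-3,0,0],"roll": 0,"hand": 0}]'

```text
clock: 31.27
tool_pos: [0.4476, -0.0427, 0.0794]
orientation: [-179.9, -0.4, 0.0]
force: [13.6, -3.2, -9.7]
opening: 0.0005
```

End stop reached (13.6 N at x = 0.4476). Backing off and clearing the view.

Emit:
jog_arm --motion '[{"offset": [10,0,0],"roll": 0,"hand": 0},{"offset": [30,0,0],"roll": 0,"hand": 0},{"offset": [60,0,-5],"roll": 0,"hand": 0},{"offset": [72,0,-35],"roll": 0,"hand": 0},{"offset": [72,0,-75],"roll": 0,"hand": 0},{"offset": [72,0,-115],"roll": 0,"hand": 0},{"offset": [72,0,-155],"roll": 0,"hand": 0},{"offset": [72,0,-195],"roll": 0,"hand": 0},{"offset": [65,30,-215],"roll": 0,"hand": 0},{"offset": [55,70,-220],"roll": 0,"hand": 0},{"offset": [45,110,-220],"roll": 0,"hand": 0},{"offset": [35,150,-220],"roll": 0,"hand": 0},{"offset": [25,190,-220],"roll": 0,"hand": 0},{"offset": [15,225,-220],"roll": 0,"hand": 0},{"offset": [10,250,-220],"roll": 0,"hand": 0},{"offset": [10,250,-220],"roll": 0,"hand": 0},{"offset": [10,250,-220],"roll": 0,"hand": 0}]'

```text
clock: 32.68
tool_pos: [0.4523, -0.2946, 0.2977]
orientation: [-180.0, 0.1, -0.2]
force: [0.2, 0.5, 0.6]
opening: 0.0003
```

```bash
python3 - <<'E'
from h import *
s,_,o=snap("side","side13");t,_,_=snap("top","top13");print(o["tool_pos"],o["force"])
v=np.zeros((600,800,3),np.uint8);v[:,:450]=cv2.resize(s["img"][100:360,150:345],(450,600),interpolation=cv2.INTER_CUBIC);v[:350,450:]=cv2.resize(t["img"][205:255,250:300],(350,350),interpolation=cv2.INTER_CUBIC);v[350:,450:]=cv2.resize(t["img"][125:275,100:300],(350,250));cv2.imwrite("pics/v13.png",v[:,:,::-1])
for c in blobs(t["img"],(0,0,0),(180,255,45),15,(262,210,292,250)): e=cv2.minEnclosingCircle(c);print("top",np.round(e,1) if 0 else e,[plane(t,e[0],z).round(4) for z in(.083,)])
for c in blobs(s["img"],(0,0,0),(180,255,45),15,(262,160,310,215)): e=cv2.minEnclosingCircle(c);print("side",e,[plane(s,e[0],z).round(4) for z in(.083,)])
E
```

```text
[ 0.45233715 -0.29461746  0.29773241] [0.17182623 0.47162543 0.59824869]
top ((273.1666564941406, 244.5), 5.190911293029785) [array([ 0.4246, -0.0383,  0.083 ])]
side ((293.68182373046875, 181.68182373046875), 4.047844409942627) [array([ 0.4254, -0.0395,  0.083 ])]
```

View pics/v13.png

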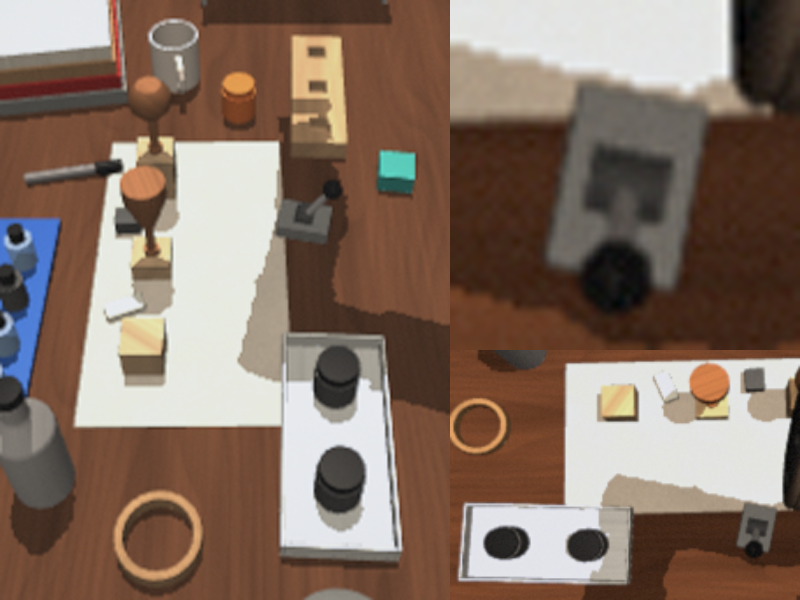

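```bash
python3 - <<'E'
from h import *
t0=dict(np.load("pics/top0.npz"));s0=dict(np.load("pics/side0.npz"));t1,_,_=snap("top","t14");s1,_,_=snap("side","s14")
def knob(img,box):
    c=blobs(img,(0,0,0),(180,255,50),15,box)[0];return np.array(cv2.minEnclosingCircle(c)[0]),cv2.boundingRect(c)
for n,t,s,bt,bs in(("start",t0,s0,(268,212,286,230),(266,165,286,186)),("end",t1,s1,(262,236,285,256),(285,170,310,192))):
    a,ra=knob(t["img"],bt);b,rb=knob(s["img"],bs);print(n,a.round(1),ra,b.round(1),rb,tri(ray(t,a),ray(s,b)))
# box top outline: light grey in start top view
for lo in(125,140,155):
  for c in blobs(t0["img"],(0,0,lo),(180,60,255),100,(262,221,288,250)): print(lo,cv2.boundingRect(c),cv2.minAreaRect(c))
hs=cv2.cvtColor(t0["img"],cv2.COLOR_RGB2HSV);print(hs[216:250,270:278,2]);
E
```

```text
start [276.3 223.7] (271, 218, 12, 11) [275. 178.] (272, 175, 7, 7) (array([ 0.47782987, -0.04687035,  0.09090395]), np.float64(0.0058760114109514235))
end [273.2 244.6] (268, 240, 11, 10) [293.9 181.8] (290, 178, 8, 9) (array([ 0.42467397, -0.03836316,  0.08389536]), np.float64(0.000623677147402026))
125 (264, 221, 24, 25) ((275.0999755859375, 231.3000030517578), (18.764488220214844, 25.272401809692383), 12.528807640075684)
140 (264, 221, 24, 25) ((275.1480712890625, 231.1781005859375), (18.344345092773438, 25.29296112060547), 13.392496109008789)
155 (265, 221, 22, 24) ((275.0384521484375, 231.3076934814453), (17.454336166381836, 24.514516830444336), 11.309932708740234)
[[170 183 208 209 210 212 205 184]
 [157 162 173 173 157 147 126  99]
 [130 163 169 158 106  68  37  33]
 [101 132 165 143  65  24  22  22]
 [ 96 102 119  84  27  17  23  29]
 [ 95  93  91  42  19  17  33  31]
 [ 99  94  92  29  14  24  24  35]
 [ 97  97  91  27  12  25  27  31]
 [ 99  95  90  54  27  22  19  29]
 [ 81  69  88 109  73  30  16  25]
 [ 68  47  58  76  63  33  21  17]
 [ 63  42  40  39  42  55  58  46]
 [ 67  72  49  42  50  71  83  84]
 [ 88  90  78  56  60  79  92 101]
 [ 92  99  97  85  75  86  93  91]
 [ 85  88  92  93  87  90  93  98]
 [ 74  82  80  84  83  88  86  92]
 [ 67  70  74  74  73  80  78  81]
 [ 67  65  63  65  66  68  70  70]
 [145 120  95  78  74  69  65  63]
 [171 160 157 154 154 148 122  97]
 [175 176 177 176 178 176 166 161]
 [175 175 176 180 176 175 176 179]
 [173 176 171 174 177 176 176 180]
 [170 172 174 174 178 176 177 177]
 [174 172 175 179 179 176 176 173]
 [178 176 175 177 179 179 176 178]
 [135 156 164 168 177 179 177 181]
 [ 81  97 102 114 126 149 157 163]
 [ 84  82  81  87  94 105  99 102]
 [ 95  96  94  94  94  92  83  87]
 [101  97  97  97  97  99  97  99]
 [ 98 101  97 103 101 102 101 101]
 [102  99  99 101 100  99  97 103]]
```

The knob's sweep measures only about 0.8 rad, so the lever probably did not start right at its off end. The final lean of about 0.48 rad plus a firm stop suggests fully on. To be sure, I'll push again lower down on the rod to confirm the end stop.

Emit:
jog_arm --motion '[{"offset": [20,-35,0],"roll": 0,"hand": 0},{"offset": [35,-70,0],"roll": 0,"hand": 0},{"offset": [50,-105,0],"roll": 0,"hand": 0},{"offset": [68,-140,0],"roll": 0,"hand": 0},{"offset": [68,-180,0],"roll": 0,"hand": 0},{"offset": [68,-220,0],"roll": 0,"hand": 0},{"offset": [68,-252,10],"roll": 0,"hand": 0},{"offset": [68,-252,45],"roll": 0,"hand": 0},{"offset": [68,-252,85],"roll": 0,"hand": 0},{"offset": [68,-252,125],"roll": 0,"hand": 0},{"offset": [68,-252,160],"roll": 0,"hand": 0},{"offset": [68,-252,190],"roll": 0,"hand": 0},{"offset": [68,-252,215],"roll": 0,"hand": 0},{"offset": [68,-252,228],"roll": 0,"hand": 0},{"offset": [68,-252,231],"roll": 0,"hand": 0},{"offset": [50,-252,231],"roll": 0,"hand": 0},{"offset": [30,-252,231],"roll": 0,"hand": 0},{"offset": [15,-252,231],"roll": 0,"hand": 0},{"offset": [8,-252,231],"roll": 0,"hand": 0},{"offset": [8,-252,231],"roll": 0,"hand": 0}]'

```text
clock: 34.55
tool_pos: [0.4609, -0.0409, 0.0685]
orientation: [-180.0, -0.1, 0.0]
force: [-0.7, 0.1, 0.4]
opening: 0.0004
```

Emit:
jog_arm --motion '[{"offset": [-2,0,0],"roll": 0,"hand": 0},{"offset": [-4,0,0],"roll": 0,"hand": 0},{"offset": [-6,0,0],"roll": 0,"hand": 0},{"offset": [-7,0,0],"roll": 0,"hand": 0},{"offset": [-8,0,0],"roll": 0,"hand": 0},{"offset": [-8,0,0],"roll": 0,"hand": 0}]'

```text
clock: 35.05
tool_pos: [0.4538, -0.0414, 0.0674]
orientation: [-180.0, -0.0, -0.0]
force: [0.1, 0.2, 0.1]
opening: 0.0001
```

Emit:
jog_arm --motion '[{"offset": [-2,0,0],"roll": 0,"hand": 0},{"offset": [-4,0,0],"roll": 0,"hand": 0},{"offset": [-5,0,0],"roll": 0,"hand": 0},{"offset": [-6,0,0],"roll": 0,"hand": 0},{"offset": [-7,0,0],"roll": 0,"hand": 0},{"offset": [-7,0,0],"roll": 0,"hand": 0}]'

```text
clock: 35.55
tool_pos: [0.4514, -0.0404, 0.0691]
orientation: [-179.9, -0.5, 0.1]
force: [11.9, -3.0, -1.9]
opening: 0.0002
```

Emit:
jog_arm --motion '[{"offset": [-2,0,0],"roll": 0,"hand": 0},{"offset": [-4,0,0],"roll": 0,"hand": 0},{"offset": [-5,0,0],"roll": 0,"hand": 0},{"offset": [-5,0,0],"roll": 0,"hand": 0}]'

```text
clock: 35.88
tool_pos: [0.45, -0.0395, 0.0704]
orientation: [-179.8, -0.9, 0.1]
force: [19.6, -4.3, -3.1]
opening: 0.0005
```

The end stop is confirmed: contact came at x ≈ 0.452 with firm resistance of 12–20 N, and I had predicted 0.454. Retreating.

Emit:
jog_arm --motion '[{"offset": [15,0,0],"roll": 0,"hand": 0},{"offset": [40,0,0],"roll": 0,"hand": 0},{"offset": [75,0,-5],"roll": 0,"hand": 0},{"offset": [78,0,-35],"roll": 0,"hand": 0},{"offset": [78,0,-75],"roll": 0,"hand": 0},{"offset": [78,0,-115],"roll": 0,"hand": 0},{"offset": [78,0,-155],"roll": 0,"hand": 0},{"offset": [78,0,-195],"roll": 0,"hand": 0},{"offset": [70,30,-220],"roll": 0,"hand": 0},{"offset": [60,70,-228],"roll": 0,"hand": 0},{"offset": [50,110,-228],"roll": 0,"hand": 0},{"offset": [40,150,-228],"roll": 0,"hand": 0},{"offset": [30,190,-228],"roll": 0,"hand": 0},{"offset": [20,225,-228],"roll": 0,"hand": 0},{"offset": [15,250,-228],"roll": 0,"hand": 0},{"offset": [15,250,-228],"roll": 0,"hand": 0},{"offset": [15,250,-228],"roll": 0,"hand": 0}]'

```text
clock: 37.3
tool_pos: [0.4553, -0.2925, 0.2948]
orientation: [-180.0, 0.1, -0.2]
force: [0.7, 0.9, -0.1]
opening: 0.0003
```

```bash
python3 - <<'E'
from h import *
from plant import order
s,_,o=snap("side","s15");t,_,_=snap("top","t15");p=cv2.imread("pics/side13.png")[:,:,::-1]
print(o["tool_pos"],o["force"],o["qvel"].round(2))
d=cv2.absdiff(s["img"],np.ascontiguousarray(p)).max(2);print("side change px, forms:",(d[110:240,185:245]>40).sum()," tray:",(d[230:350,265:330]>40).sum())
k=blobs(t["img"],(0,0,0),(180,255,50),15,(262,236,285,256))[0];b=blobs(s["img"],(0,0,0),(180,255,50),15,(285,170,310,192))[0]
print("knob",tri(ray(t,cv2.minEnclosingCircle(k)[0]),ray(s,cv2.minEnclosingCircle(b)[0])))
for c in blobs(t["img"],(0,0,0),(180,255,70),80,(108,219,202,263)): e=cv2.minEnclosingCircle(c);print("jar",plane(t,e[0],.06).round(3))
E
```

```text
[ 0.45533626 -0.29252853  0.29483012] [ 0.67815437  0.87426408 -0.10346989] [ 2.31 -0.64 -0.44 -0.22  0.03 -0.71]
side change px, forms: 0  tray: 8
knob (array([ 0.42541394, -0.03847924,  0.08324811]), np.float64(0.001205960852118141))
jar [0.438 0.316 0.06 ]
jar [0.435 0.199 0.06 ]
```

```bash
python3 -c "
from plant import order
print(order.close_job())"
```

```text
the job is handed in; nothing more can be done
None
```

The job is done and handed in at about 37 s of the 210 s allowed; no verdict is reported. I put the two ink jars upright in the tray, stood the cone on the low plinth and the barrel on the high plinth, then pushed the lamp lever over to its end stop. There were two jars and two forms in this scene (no drum).

**Jars:** the last check put them at about +50 mm and −67 mm along the tray, within the ±100 mm limit, and both were upright.

**Forms:** both looked centred and upright in the side view. Nothing around them changed between the last two side pictures, and the hand was clear of them.

**Lever, where readings disagreed:**
- **Direction:** the text says the box's +x points to the robot's left, but in the pictures the lever swung along world x. I pushed it towards the robot.
- **Travel:** the knob moved only about 0.8 rad by measurement, so I take it the lever did not start right at its off end.
- **End stop:** two pushes at different heights both met a firm stop, at 13.6 N and 19.6 N. I put the final lean at about 0.48 rad past vertical, which fits fully on, but I could not read the joint value itself.

Triangulated plinth heights were also off, by 3–4 mm for the high and mid plinths and 14 mm for the low one. Measured top widths and where each form touched down matched the given 30 mm and 75 mm for the two plinths I used.

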